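# Rest the braai meat: turn the lazy susan, stack the hot tins on the trivet, set the timer

### The job

The meat is off the braai, packed in the closed steel tins. First turn the lazy susan until the red mitt trivet faces front, straight towards you; then stack all the tins on it in one square column, centred on the trivet with their long sides along its long side, the deep tin at the bottom and the shallow ones on top. When the column stands, roll the timer's thumbwheel to set the resting time to 20 minutes, and leave the crock, the spatula and the mug where they are.

Things in the scene. Friction and masses are not known exactly. Their poses are not given: they have to be found in the camera images.
- deep_tin: DEEP closed rectangular stainless food tin with a flush-edged lid and a dark clip on each short end, 125 x 66 x 42 mm (long x wide x high), about 0.34 kg; origin at the centre of its underside, x along its long side, z up
- shallow_tin1: SHALLOW closed rectangular stainless food tin with a flush-edged lid and a dark clip on each short end, 125 x 66 x 30 mm (long x wide x high), about 0.24 kg; origin at the centre of its underside, x along its long side, z up. Two or three of the four are there
- shallow_tin2: SHALLOW closed rectangular stainless food tin with a flush-edged lid and a dark clip on each short end, 125 x 66 x 30 mm (long x wide x high), about 0.24 kg; origin at the centre of its underside, x along its long side, z up. Two or three of the four are there
- shallow_tin3: SHALLOW closed rectangular stainless food tin with a flush-edged lid and a dark clip on each short end, 125 x 66 x 30 mm (long x wide x high), about 0.24 kg; origin at the centre of its underside, x along its long side, z up. Two or three of the four are there
- shallow_tin4: SHALLOW closed rectangular stainless food tin with a flush-edged lid and a dark clip on each short end, 125 x 66 x 30 mm (long x wide x high), about 0.24 kg; origin at the centre of its underside, x along its long side, z up. Two or three of the four are there
- carousel: lazy susan, fixed to the plank; origin at its centre on the work surface, axes as the world's. On a plinth turns a round wooden platter 300 mm across, 18 mm thick, flat top at z = 32 mm. On one side of it the red trivet is fixed down, across from it the caddy. The flat rim midway between the two (a quarter turn from the trivet) is bare: a fingertip pressed on it can draw it round
- platter (a joint): angle of the lazy susan's platter about the vertical, anticlockwise from above positive, in rad; 0 (or a full turn) when the trivet is at the front, the robot's side (-x) of the turntable; starts anywhere from 0.8 to 5.48. It turns both ways without stop on a slightly stiff bearing (0.5 N at the rim) and stays where it is left
- seat (a point): centre of the top face of the mitt-shaped red silicone trivet (6 mm thick, top at z = 38 mm, about 162 mm long with its rounded fingers, 100 mm wide, plus thumb), where the tins go; 60 mm from the platter's axis. Its y axis runs along the trivet's long side, x points across the platter to the caddy, z up
- caddy (a point): middle of the wooden caddy block (66 x 128 mm) on the platter, 98 mm from the axis, across from the trivet, with a sauce bottle and a pepper mill standing fixed in it, side by side, up to z = 190 mm; they reach 130 mm out from the axis
- timer: white plastic braai timer screwed to the plank, case 100 x 140 x 40 mm (x, y, z); origin at the centre of its underside, z up. On top a round dial (centre at x 0, y +20 mm) with a black pointer and twelve raised ticks, one per 5 minutes, the longest at zero on the +x side; minutes run clockwise from above: 15 minutes lies along -y, 20 at the next tick
- wheel_top (a point): topmost point of the timer's black ribbed edge thumbwheel, at x 0, y -43 mm, z 49 mm in the timer's frame, axes as the timer's. Wheel 48 mm in diameter, 16 mm thick, axle along the timer's y; only its top 9 mm stand out of the case. A closed fingertip pressed on it with 3 to 15 N and drawn along the timer's +x rolls it forward (1.3 N at the rim)
- timer_wheel (a joint): thumbwheel angle in rad, 0 to 18; grows as its top rolls towards the timer's +x; it stays where it is left and starts between 0 and 2. It drives the pointer at a third of its angle
- timer_pointer (a joint): pointer angle in rad from the zero tick, clockwise from above: 0.1047 rad a minute, 20 minutes is 2.094
- crock: white ceramic crock with steel skewers, 106 mm across, 120 mm high (skewers to 225 mm), origin at the centre of its underside; a bystander
- spatula: stainless spatula 300 mm long lying on the plank, x along it; a bystander
- mug: blue mug, 84 mm across, 85 mm high, origin at the centre of its underside; a bystander
Things that resemble listed ones, but are neither listed nor needed, are in the scene too. What is shaped like the shallow_tin3 but purple is not meant. What is shaped like the shallow_tin4 but purple is not meant.

How it is judged:
By the outcome, as a careful person would: the job done as asked, in the order asked, and still so for the second after the job is handed in, with the robot touching nothing.
Of shallow_tin1, shallow_tin2, shallow_tin3, shallow_tin4 only 2 to 3 are there at a start; the rules pass over those that are not, and their reading is None.
At some moment in a run one of deep_tin may be knocked a few centimetres aside while the robot is not near it.
Once in a run the grip may slacken for a moment while it holds something.
It also fails if it takes over 210 s, if anything falls off the work surface, if the arm or the gripper's body presses on something with over 40 N, if the wrist force passes 120 N, or if a joint passes its speed limit or range.

### The arm

A 6-joint arm with a two-finger parallel gripper is mounted at the origin on the work surface. World frame = base frame: x ahead of the robot, y to its left, z up, the work surface at z = 0. Lengths are in m, angles in rad, forces in N, time in s.
With the tool pointing down it reaches from about 0.35 to 0.975 m from the base axis. Payload 4.9 kg.
Tool frame: the origin (TCP) lies at the very end of the fingers, on their centre line; the grasp point (between the pads) lies ctrl.grip_point_offset behind it (ctrl.grip_point_offset is the distance from the TCP to the grasp point, in m); z points along the fingers, y is the line along which they close (so a half turn about z gives the same grasp; the last joint's range is limited). The gripper opens to 85 mm and grips with 20 to 120 N. Pads are 22 mm wide; open, the fingers measure 114 mm over their backs; the gripper's body (76 mm by 85 mm) begins 54 mm behind the grasp point. The pads swing forward as they close: fully open they stand 13 mm farther back than shut.
Start: joints at [1.122, 0.053, 1.613, -0, 1.476, -0.119], TCP at [0.202, 0.591, 0.231] pointing down, gripper open.
Joint ranges: [-3.01, 3.01], [-1.01, 2.22], [0.06, 2.58], [-1.02, 4.17], [0.09, 2.62], [-3.14, 3.14]. Speed limits (rad/s): [2.57, 2.57, 3.14, 3.14, 3.14, 3.14].

### API

Orientations are given as a rotation vector (axis times angle).
In Python, from station import ctrl gives the robot as it stands. The module is installed in compiled form; this text tells all that it offers.
- The arm moves only by the tool drive_tool, never from a script. Its argument "steps" is a list of rows, each an object with "translation": the shift along the tool's x, y, z normalised to -1 to 1, where 1 is 4 cm, a list of three; "angular": the turn, a rotation vector about the tool's x, y, z normalised to -1 to 1, where 1 is 8 degrees, a list of three; "gripper": the opening, from 0 (shut) to 1 (fully open). In form: [{"translation": [dx, dy, dz], "angular": [wx, wy, wz], "gripper": gripper}, ...]. A call has 1 to 8 rows; each row shifts and turns the commanded pose from where the row before left it, along the tool's axes as they then stand; what a row does not reach is not made up. A row lasts 1/8 s, in which the tool goes at most 62.5 mm and 10.7 degrees, less where a joint would pass 70% of its speed; a pose out of reach is approached as far as the arm can. A call with a number of a shift or a turn outside -1 to 1 is refused whole. A call with a gripper value outside its range is refused whole. The fingers move at their own pace and stop on an object; "force" is the grip in N (left out, the last holds). Time passes only in rows, so rows that do not move let the fingers close. It gives the time, the measured TCP pose, the force, the opening and the grip force at its end, in the units of the state.
- ctrl.get_obs(): the state, without advancing time (a new reading comes with each control period).
- ctrl.get_image(name): name is "scene" or "top" or "wrist"; returns a dict with "color" (384x512x3 uint8, red, green, blue), "depth" (384x512 float32, m along the optical axis (not along the pixel's ray), 0 where there is no reading), "fx", "fy", "cx", "cy" (pixels), "R" (3x3) and "t" (3): a world point X has camera coordinates R X + t. Camera axes: x right, y down, z forward; pixel columns grow to the right and rows downward; lengths in m; the calibration is good to about 2 mm. A picture is of the moment at which its call begins.
- ctrl.finish_job(): hands the job in; it is judged then, once.
The state is a dict: "t": time; "q": joint angles; "dq": joint speeds; "effort": joint torques, N m; "tool_pos": TCP position; "tool_rot": TCP orientation; "contact_force": force on the tool from outside, world axes, zero at the start; "wrist_torque": the same for the moment, N m; "opening": finger opening in m; "grip_force": force on a finger pad.
Only numpy, scipy, OpenCV 4.12 (cv2) and the standard library are available. Lean on these libraries where they do the work, as an engineer would, in place of code of your own. Each camera call takes 0.05 s, during which the arm holds its last target. There are 200 camera calls.

## Working session

There is one attempt and no reset: what is moved stays moved. The work goes in short steps, Python scripts to look and compute and a tool call to move; the robot and the scene stay as the last step left them, time stands still between calls to the robot, and variables do not carry over. Pictures are saved under pics/ and viewed, at most 14 in all, crops included, and the job is handed in when it is done.

Besides the shell and the picture viewer there is one more tool, called as a command line: name --argument value ..., lists and objects as JSON in quotes. drive_tool: Moves the arm, as the interface text tells. Its arguments: {"type":"object","properties":{"steps":{"type":"array"},"force":{"type":"number"}},"required":["steps"]}

```bash
mkdir -p pics; ls
cat > h.py <<'E'
import numpy as np, cv2
from station import ctrl
from scipy.spatial.transform import Rotation as Ro
def im(n,save=None):
    d=ctrl.get_image(n)
    if save: cv2.imwrite('pics/'+save,cv2.cvtColor(d['color'],cv2.COLOR_RGB2BGR))
    return d
def cloud(d):
    v,u=np.mgrid[:384,:512]; z=d['depth']
    P=np.stack([(u-d['cx'])/d['fx']*z,(v-d['cy'])/d['fy']*z,z],-1)
    W=(P-d['t'])@d['R']; W[z==0]=np.nan
    return W
def ray(d,u,v,h):
    r=d['R'].T@np.array([(u-d['cx'])/d['fx'],(v-d['cy'])/d['fy'],1]); c=-d['R'].T@d['t']
    return c+r*(h-c[2])/r[2]
def st():
    o=ctrl.get_obs(); print('t',round(o['t'],2),'pos',np.round(o['tool_pos'],4),'R',np.round(Ro.from_rotvec(o['tool_rot']).as_matrix(),3).tolist(),'F',np.round(o['contact_force'],1),'op',round(o['opening'],4),'q',np.round(o['q'],2)); return o
E
python3 - <<'E'
from h import *
a=im('top','top1.png');b=im('scene','scene1.png')
A=cv2.imread('pics/top1.png')
print(np.round(a['R'],3),a['t'],a['fx']); st(); print(ctrl.grip_point_offset)
cv2.imwrite('pics/top1b.png',cv2.resize(A,(800,600),interpolation=cv2.INTER_CUBIC))
E
```

```text
pics
[[ 0.006 -1.     0.02 ]
 [-0.999 -0.006 -0.031]
 [ 0.032 -0.02  -0.999]] [-0.04685609  0.50087675  1.58024417] 400.68832640141375
t 0.1 pos [0.2021 0.5908 0.2302] R [[-0.946, 0.324, -0.001], [0.324, 0.946, -0.002], [0.0, -0.002, -1.0]] F [ 1.2 -0.2  0.9] op 0.0856 q [ 1.12  0.05  1.61  0.    1.48 -0.12]
0.0187
```

View pics/top1b.png

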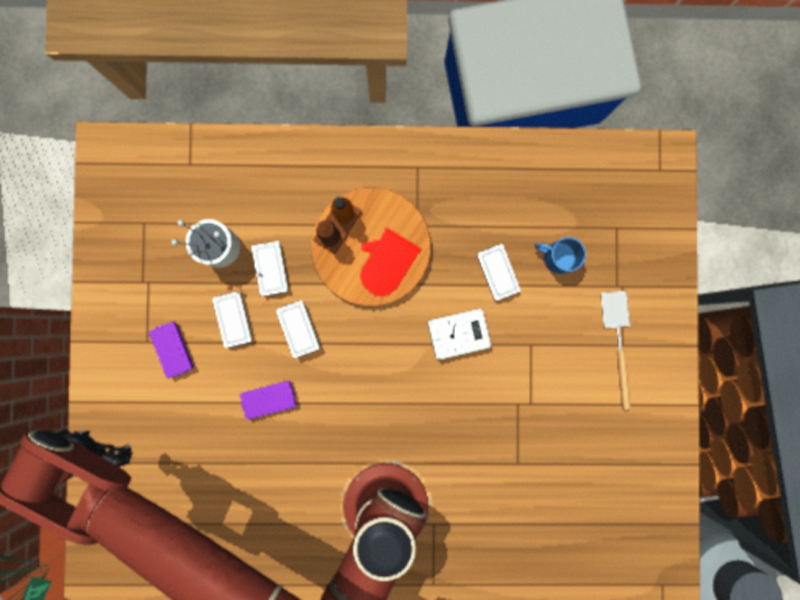

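View pics/scene1.png

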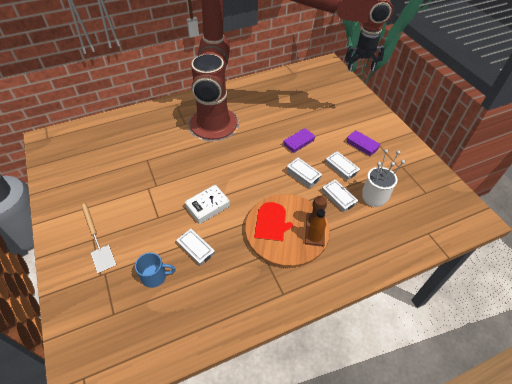

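The top view (scaled to 800x600) shows four steel tins at (270,268), (232,320), (298,329) and (498,272). The platter is at (371,247) with the trivet at its lower right, and the timer is at (460,335). The two purple blocks are decoys. Next I measure these.

```bash
cat >> h.py <<'E'
def tins(d,W):
    c=d['color'].astype(int); hsv=cv2.cvtColor(d['color'],cv2.COLOR_RGB2HSV)
    m=((hsv[...,1]<70)&(W[...,2]>0.012)&(W[...,2]<0.2)&(W[...,0]>0.2)&(W[...,0]<1.05)&(abs(W[...,1])<0.7)).astype(np.uint8)
    return m
def rectW(pts,h=None):
    (c,s,a)=cv2.minAreaRect((pts[:,:2]*1000).astype(np.float32))
    if s[0]<s[1]: s=s[::-1]; a+=90
    a=(a+90)%180-90
    return np.round(c,1),np.round(s,1),round(a,1)
E
python3 - <<'E'
from h import *
for n in('top','scene'):
    d=im(n); W=cloud(d); m=tins(d,W)
    k,l,s,_=cv2.connectedComponentsWithStats(m)
    for i in range(1,k):
        if s[i,4]<60: continue
        P=W[l==i]; z=P[:,2]
        zt=np.percentile(z,80); T=P[abs(z-zt)<0.006]
        print(n,s[i],'ztop',round(np.median(T[:,2]),4),rectW(T))
    hsv=cv2.cvtColor(d['color'],cv2.COLOR_RGB2HSV)
    r=((hsv[...,0]<5)|(hsv[...,0]>175))&(hsv[...,1]>200)&(hsv[...,2]>150)&(abs(W[...,2]-.038)<.01)
    P=W[r];print('red',len(P),P.mean(0),rectW(P))
    wood=(abs(W[...,2]-.033)<.006)&(np.hypot(W[...,0]-.66,W[...,1]-.02)<.25)&(hsv[...,1]>60)
    P=W[wood]; print('platter',cv2.minEnclosingCircle((P[:,:2]*1000).astype(np.float32)))
d=im('wrist','w0.png')
E
```

```text
top [119 141  34  30 742] ztop 0.1209 (array([646.9, 421. ]), array([101.9, 100.4]), 27.1)
top [161 155  23  35 579] ztop 0.0306 (array([592.6, 295.4]), array([129.7,  67.7]), 10.6)
top [305 157  28  35 561] ztop 0.031 (array([ 587.4, -277.5]), array([127.6,  68.5]), 22.0)
top [136 187  25  36 598] ztop 0.0312 (array([464.8, 387.3]), array([128.2,  67.9]), 14.6)
top [177 193  27  36 596] ztop 0.0429 (array([441.9, 223. ]), array([126.8,  67.7]), 20.7)
top [274 198  40  32 912] ztop 0.0417 (array([ 431.6, -178.6]), array([138.2,  98.1]), -75.7)
red 975 [0.60969081 0.0013474  0.03781646] (array([612.1,  14.3]), array([156.1, 128.3]), -31.5)
platter ((636.171630859375, -15.22005558013916), 209.41383361816406)
scene [326 152  34  27 469] ztop 0.0296 (array([468.3, 386.1]), array([130.4,  71.1]), 15.7)
scene [ 362  155   35   52 1019] ztop 0.1197 (array([648.3, 420.3]), array([108.6, 100.4]), -37.7)
scene [287 158  35  29 551] ztop 0.0418 (array([446.3, 221.2]), array([129.5,  70.7]), 21.8)
scene [322 180  36  31 555] ztop 0.0295 (array([595.7, 294.8]), array([129.7,  69.5]), 10.5)
scene [185 185  45  38 958] ztop 0.04 (array([ 437.1, -181.6]), array([139.4, 100.8]), -77.3)
scene [176 229  39  36 691] ztop 0.0296 (array([ 593. , -279.8]), array([130.3,  68.1]), 21.4)
red 1026 [ 0.6142504  -0.0007048   0.03721527] (array([613.7,  12.3]), array([160.5, 128.1]), -31.3)
platter ((619.78515625, 12.137454986572266), 194.25796508789062)
```

```bash
cat >> h.py <<'E'
from scipy.optimize import least_squares
def platter(n='top',verbose=True):
    d=im(n); W=cloud(d); hsv=cv2.cvtColor(d['color'],cv2.COLOR_RGB2HSV)
    m=((abs(W[...,2]-.034)<.009)&(np.hypot(W[...,0]-.63,W[...,1]-.03)<.2)).astype(np.uint8)
    m=cv2.morphologyEx(m,cv2.MORPH_OPEN,np.ones((3,3)))
    k,l,s,_=cv2.connectedComponentsWithStats(m); i=1+np.argmax(s[1:,4])
    P=W[l==i]; h=cv2.convexHull((P[:,:2]*1000).astype(np.float32))[:,0]
    r=least_squares(lambda p:np.hypot(h[:,0]-p[0],h[:,1]-p[1])-p[2],[630,30,150],loss='soft_l1',f_scale=2).x
    rd=(((hsv[...,0]<5)|(hsv[...,0]>175))&(hsv[...,1]>200)&(hsv[...,2]>120)&(W[...,2]<.06)&(W[...,2]>.025)).astype(np.uint8)
    o=cv2.morphologyEx(rd,cv2.MORPH_OPEN,cv2.getStructuringElement(cv2.MORPH_ELLIPSE,(15,15)))
    T=W[o>0]; T=T[~np.isnan(T[:,0])]
    cad=W[(W[...,2]>.06)&(W[...,2]<.2)&(np.hypot(W[...,0]-r[0]/1e3,W[...,1]-r[1]/1e3)<.15)]
    print(n,'circle',r.round(1),'red raw',rectW(W[rd>0]),'opened',rectW(T),'mean',T.mean(0),'caddy',len(cad),cad.mean(0))
    return d,W,rd,r
E
python3 - <<'E'
from h import *
from h import platter as pf
for n in('top','scene'):
    d,W,rd,r=pf(n)
    if n=='top': x=d['color'][110:210,190:290];cv2.imwrite('pics/pl.png',cv2.resize(x[...,::-1],(600,600),interpolation=cv2.INTER_CUBIC))
    P=W[rd>0]; print(P.shape)
E
```

```text
top circle [649.6  43.9 148.2] red raw (array([612.5,  14. ]), array([157.2, 127.5]), -31.5) opened (array([623.2,   3.8]), array([125.1,  82.1]), -21.3) mean [0.62275926 0.00224785 0.03818371] caddy 368 [0.69358639 0.12328257 0.13927816]
(979, 3)
scene circle [654.2  41.5 148.8] red raw (array([612.7,  12.8]), array([163.8, 128.5]), -31.0) opened (array([614.3,  -2.9]), array([142.5, 103.2]), -27.5) mean [ 0.6129999  -0.00065412  0.03745649] caddy 602 [0.71952788 0.11308333 0.13317079]
(1026, 3)
```

View pics/pl.png

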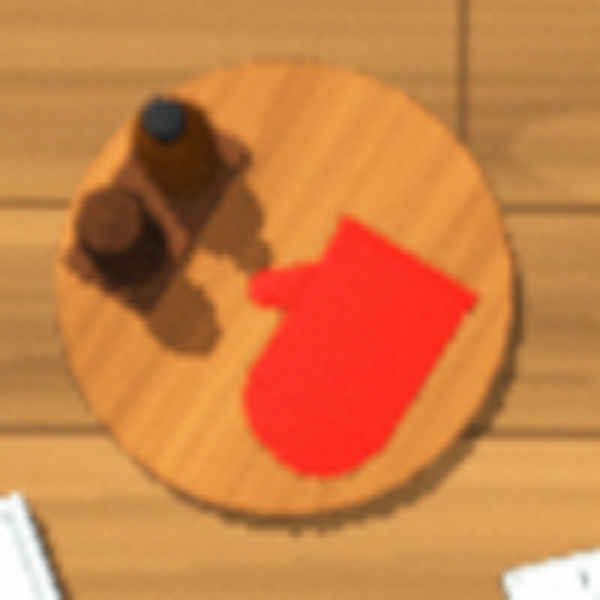

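The crop gives the trivet's long edge from (478,298) to (385,455), so the platter angle is about 1.04 rad. The platter centre is near (0.652, 0.0425). I'll draw the bare rim point from 149° clockwise to 90°.

drive_tool --steps '[{"translation": [0, 0, 0], "angular": [0, 0, -0.79], "gripper": 0}, {"translation": [0, 0, 0], "angular": [0, 0, -0.79], "gripper": 0}, {"translation": [0, 0, 0], "angular": [0, 0, -0.79], "gripper": 0}, {"translation": [-0.64, -0.92, 0], "angular": [0, 0, 0], "gripper": 0}, {"translation": [-0.64, -0.92, 0], "angular": [0, 0, 0], "gripper": 0}, {"translation": [-0.64, -0.92, 0], "angular": [0, 0, 0], "gripper": 0}, {"translation": [-0.64, -0.92, 0], "angular": [0, 0, 0], "gripper": 0}, {"translation": [-0.64, -0.92, 0], "angular": [0, 0, 0], "gripper": 0}]'

```text
t: 1.35
tool_pos: [0.3313, 0.4062, 0.2314]
tool_rot: [-0.002, 3.141, 0.0]
contact_force: [0.8, -0.3, -0.4]
opening: 0.0
grip_force: 0.0
```

drive_tool --steps '[{"translation": [-0.64, -0.92, 0], "angular": [0, 0, 0], "gripper": 0}, {"translation": [-0.64, -0.92, 0], "angular": [0, 0, 0], "gripper": 0}, {"translation": [-0.64, -0.92, 0], "angular": [0, 0, 0], "gripper": 0}, {"translation": [-0.64, -0.92, 0], "angular": [0, 0, 0], "gripper": 0}, {"translation": [-0.64, -0.92, 0], "angular": [0, 0, 0], "gripper": 0}, {"translation": [-0.64, -0.92, 0], "angular": [0, 0, 0], "gripper": 0}, {"translation": [-0.64, -0.92, 0], "angular": [0, 0, 0], "gripper": 0}, {"translation": [-0.64, -0.92, 0], "angular": [0, 0, 0], "gripper": 0}]'

```text
t: 2.35
tool_pos: [0.5365, 0.112, 0.2315]
tool_rot: [-0.001, 3.141, 0.0]
contact_force: [0.7, 0.1, -0.1]
opening: -0.0001
grip_force: 0.0
```

```bash
python3 -c "
from h import *
st()"
```

```text
t 2.35 pos [0.5365 0.112  0.2315] R [[-1.0, -0.001, 0.001], [-0.001, 1.0, 0.0], [-0.001, 0.0, -1.0]] F [ 0.7  0.1 -0.1] op -0.0001 q [ 0.07 -0.13  1.79  0.    1.48 -1.5 ]
```

drive_tool --steps '[{"translation": [0, 0, 1], "angular": [0, 0, 0], "gripper": 0}, {"translation": [0, 0, 1], "angular": [0, 0, 0], "gripper": 0}, {"translation": [0, 0, 1], "angular": [0, 0, 0], "gripper": 0}, {"translation": [0, 0, 1], "angular": [0, 0, 0], "gripper": 0}, {"translation": [0, 0, 0.7], "angular": [0, 0, 0], "gripper": 0}, {"translation": [0, 0, 0.15], "angular": [0, 0, 0], "gripper": 0}, {"translation": [0, 0, 0.1], "angular": [0, 0, 0], "gripper": 0}]'

```text
t: 3.22
tool_pos: [0.5365, 0.1133, 0.034]
tool_rot: [-0.002, 3.14, 0.0]
contact_force: [-0.1, 0.3, -0.4]
opening: 0.0
grip_force: 0.0
```

drive_tool --steps '[{"translation": [0, 0, 0.03], "angular": [0, 0, 0], "gripper": 0}, {"translation": [0, 0, 0], "angular": [0, 0, 0], "gripper": 0}]'

```text
t: 3.48
tool_pos: [0.5366, 0.1133, 0.0333]
tool_rot: [-0.002, 3.139, 0.0]
contact_force: [-0.0, 0.6, 0.4]
opening: 0.0
grip_force: 0.0
```

drive_tool --steps '[{"translation": [0, 0, 0.05], "angular": [0, 0, 0], "gripper": 0}, {"translation": [0, 0, 0], "angular": [0, 0, 0], "gripper": 0}]'

```text
t: 3.72
tool_pos: [0.5369, 0.1137, 0.032]
tool_rot: [-0.002, 3.139, 0.001]
contact_force: [-1.8, 0.8, 6.2]
opening: -0.0001
grip_force: 3.2
```

drive_tool --steps '[{"translation": [0, 0, 0.05], "angular": [0, 0, 0], "gripper": 0}, {"translation": [0, 0, 0], "angular": [0, 0, 0], "gripper": 0}]'

```text
t: 3.98
tool_pos: [0.5376, 0.1146, 0.032]
tool_rot: [-0.001, 3.139, 0.004]
contact_force: [-5.8, 3.6, 15.8]
opening: 0.0001
grip_force: 7.9
```

drive_tool --steps '[{"translation": [-0.255, 0.355, 0], "angular": [0, 0, 0], "gripper": 0}, {"translation": [-0.3, 0.318, 0], "angular": [0, 0, 0], "gripper": 0}, {"translation": [-0.343, 0.28, 0], "angular": [0, 0, 0], "gripper": 0}, {"translation": [-0.37, 0.23, 0], "angular": [0, 0, 0], "gripper": 0}, {"translation": [-0.398, 0.18, 0], "angular": [0, 0, 0], "gripper": 0}, {"translation": [-0.418, 0.128, 0], "angular": [0, 0, 0], "gripper": 0}, {"translation": [-0.43, 0.073, 0], "angular": [0, 0, 0], "gripper": 0}, {"translation": [-0.435, 0.018, 0], "angular": [0, 0, 0], "gripper": 0}]'

```text
t: 4.97
tool_pos: [0.6569, 0.1774, 0.032]
tool_rot: [-0.002, 3.136, 0.001]
contact_force: [-0.5, -0.9, 10.7]
opening: 0.0004
grip_force: 5.1
```

Run:
```python
from h import *
from h import platter as pf
st()
for n in('top','scene'):
    d,W,rd,r=pf(n)
    if n=='top': x=d['color'][110:210,190:290];cv2.imwrite('pics/pl2.png',cv2.resize(x[...,::-1],(600,600),interpolation=cv2.INTER_CUBIC))
    # cuff/side edges
    c=max(cv2.findContours(rd,cv2.RETR_EXTERNAL,cv2.CHAIN_APPROX_NONE)[0],key=cv2.contourArea)[:,0]
    P=np.array([ray(d,u,v,.038)[:2] for u,v in c])*1000
    i=P[:,0]-np.median(P[:,0])
    for side in (P[(P[:,0]<P[:,0].min()+12)&(abs(P[:,1]-r[1])<45)],):
        if len(side)>4:
            f=np.polyfit(side[:,1],side[:,0],1); print('front edge slope->deg',np.degrees(np.arctan(f[0])).round(2),'x at c',np.polyval(f,r[1]).round(1))
    for nm,side in(('lo',P[P[:,1]<P[:,1].min()+10]),):
        f=np.polyfit(side[:,0],side[:,1],1); print('cuff deg',-np.degrees(np.arctan(f[0])).round(2),len(side), 'y',side[:,1].mean().round(1),side[:,0].min(),side[:,0].max(), P[:,1].max())
```

```text
t 4.97 pos [0.6569 0.1774 0.032 ] R [[-1.0, -0.001, 0.006], [-0.001, 1.0, 0.001], [-0.006, 0.001, -1.0]] F [-0.5 -0.9 10.7] op 0.0004 q [ 0.15  0.36  1.61  0.    1.16 -1.42]
top circle [648.6  40.7 146.2] red raw (array([604.7,  59.9]), array([152.6, 124.9]), -89.8) opened (array([594. ,  39.1]), array([117.5,  96.9]), -78.9) mean [0.59503968 0.04256531 0.03789591] caddy 428 [0.72851056 0.0532511  0.14037046]
front edge slope->deg 1.48 x at c 545.8
cuff deg -0.02 28 y -15.3 542.9921507114279 636.7686602095683 135.58537058236718
scene circle [653.5  42.  149.1] red raw (array([604.8,  63.4]), array([159.2, 123.3]), 87.8) opened (array([595. ,  51.7]), array([135.1, 106. ]), 89.9) mean [0.59721683 0.04621646 0.03743231] caddy 1130 [0.7307464  0.07149582 0.13184581]
front edge slope->deg 2.69 x at c 547.1
cuff deg 1.6 24 y -13.5 542.0059412539878 640.4569450774385 143.02195045593297
```

View pics/pl2.png

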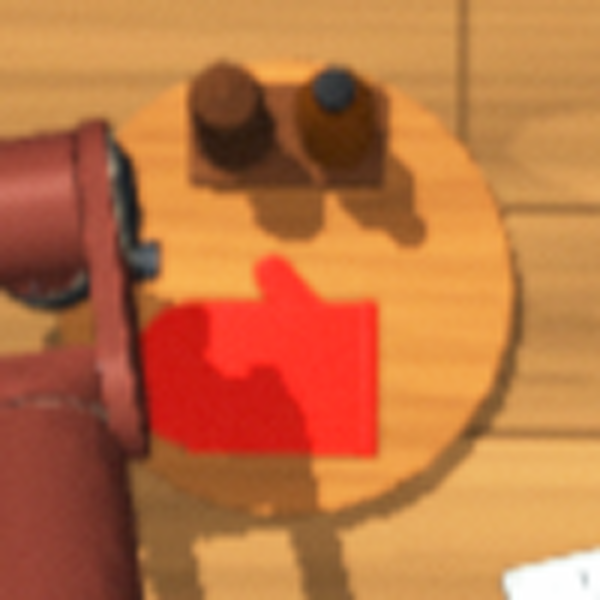

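drive_tool --steps '[{"translation": [0, 0, -0.5], "angular": [0, 0, 0], "gripper": 0}, {"translation": [0, 0, -1], "angular": [0, 0, 0], "gripper": 0}, {"translation": [0, 0, -1], "angular": [0, 0, 0], "gripper": 0}, {"translation": [0, 0, -1], "angular": [0, 0, 0], "gripper": 0}, {"translation": [0, 0, -1], "angular": [0, 0, 0], "gripper": 0}, {"translation": [0.9, 0.2, -0.5], "angular": [0, 0, 0], "gripper": 1}, {"translation": [0.9, 0.2, 0], "angular": [0, 0, 0], "gripper": 1}, {"translation": [0.9, 0.2, 0], "angular": [0, 0, 0], "gripper": 1}]'

```text
t: 6.08
tool_pos: [0.5442, 0.2007, 0.2293]
tool_rot: [-0.002, 3.141, 0.001]
contact_force: [0.3, 0.7, -0.3]
opening: 0.0542
grip_force: 0.0
```

drive_tool --steps '[{"translation": [0.9, 0.2, 0], "angular": [0, 0, 0], "gripper": 1}, {"translation": [0.9, 0.2, 0], "angular": [0, 0, 0], "gripper": 1}, {"translation": [0.85, 0.15, 0], "angular": [0, 0, 0], "gripper": 1}, {"translation": [0, 0, 0], "angular": [0, 0, -0.87], "gripper": 1}, {"translation": [0, 0, 0], "angular": [0, 0, -0.87], "gripper": 1}, {"translation": [0, 0, 0], "angular": [0, 0, -0.87], "gripper": 1}, {"translation": [0, 0, 0], "angular": [0, 0, 0], "gripper": 1}]'

```text
t: 6.95
tool_pos: [0.4391, 0.2224, 0.2286]
tool_rot: [-0.569, 3.089, 0.0]
contact_force: [-0.5, -0.4, -0.1]
opening: 0.0853
grip_force: 0.0
```

```bash
cat >> h.py <<'E'
def trivet(d,W,c0):
    hsv=cv2.cvtColor(d['color'],cv2.COLOR_RGB2HSV)
    rd=(((hsv[...,0]<5)|(hsv[...,0]>175))&(hsv[...,1]>200)&(hsv[...,2]>110)).astype(np.uint8)
    rd&=(np.hypot(W[...,0]-.6,W[...,1]-.05)<.14)
    c=max(cv2.findContours(rd,cv2.RETR_EXTERNAL,cv2.CHAIN_APPROX_NONE)[0],key=cv2.contourArea)[:,0]
    P=np.array([ray(d,u,v,.038)[:2] for u,v in c])*1000
    s=P[(P[:,0]<P[:,0].min()+10)&(P[:,1]>-5)&(P[:,1]<75)]
    f=np.polyfit(s[:,1],s[:,0],1); k=P[P[:,1]<P[:,1].min()+10]; k=k[(k[:,0]>k[:,0].min()+6)&(k[:,0]<k[:,0].max()-6)]
    g=np.polyfit(k[:,0],k[:,1],1)
    print('front p deg',-np.degrees(np.arctan(f[0])).round(2),'x',np.polyval(f,42).round(1),'| cuff p deg',np.degrees(np.arctan(g[0])).round(2),'y',k[:,1].mean().round(1),'cuff x',P[P[:,1]<P[:,1].min()+10][:,0].min().round(1),P[P[:,1]<P[:,1].min()+10][:,0].max().round(1),'ymax',P[:,1].max().round(1))
E
python3 - <<'E'
from h import *
st()
for n in('top','scene'):
    d=im(n); W=cloud(d); trivet(d,W,0)
    # caddy block front edge
    m=(W[...,2]>.055)&(np.hypot(W[...,0]-.72,W[...,1]-.04)<.1); P=W[m]
    print('caddy',P.min(0),P.max(0))
im('wrist','w1.png')
E
```

```text
t 6.95 pos [0.4391 0.2224 0.2286] R [[-0.934, -0.356, 0.0], [-0.356, 0.934, 0.0], [-0.0, -0.0, -1.0]] F [-0.5 -0.4 -0.1] op 0.0853 q [ 0.32 -0.27  1.92  0.    1.5  -1.62]
front p deg -3.48 x 544.7 | cuff p deg -1.5 y -13.0 cuff x 543.0 636.7 ymax 139.3
caddy [ 0.72111218 -0.01531122  0.05507857] [0.77000125 0.10046731 0.19424361]
front p deg -2.36 x 547.3 | cuff p deg -3.17 y -14.8 cuff x 542.0 640.5 ymax 141.8
caddy [ 0.72712475 -0.01999085  0.05506426] [0.77895909 0.09383701 0.19141802]
```

View pics/w1.png

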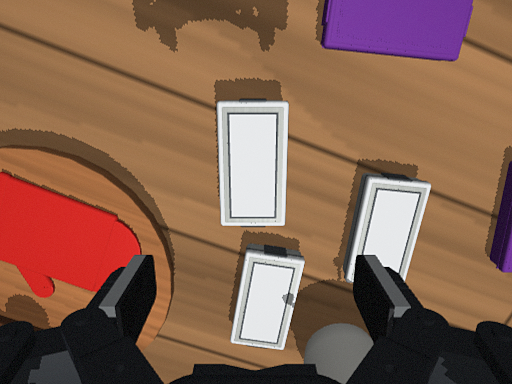

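The wrist view shows the deep tin at (252,163), the other two tins at (268,298) and (390,225), and the trivet's fingers at the left. I'll measure from it.

Run:
```python
from h import *
d=im('wrist'); W=cloud(d)
print('cam',(-d['R'].T@d['t']).round(3),'fwd',d['R'][2].round(2))
m=tins(d,W)&(W[...,2]<.06)
k,l,s,_=cv2.connectedComponentsWithStats(m.astype(np.uint8))
for i in range(1,k):
    if s[i,4]<800: continue
    P=W[l==i]; zt=np.percentile(P[:,2],70); T=P[abs(P[:,2]-zt)<0.005]
    print(s[i],round(np.median(T[:,2]),4),rectW(T))
hsv=cv2.cvtColor(d['color'],cv2.COLOR_RGB2HSV)
rd=(((hsv[...,0]<5)|(hsv[...,0]>175))&(hsv[...,1]>200)&(hsv[...,2]>110)).astype(np.uint8)
c=max(cv2.findContours(rd,cv2.RETR_EXTERNAL,cv2.CHAIN_APPROX_NONE)[0],key=cv2.contourArea)[:,0]
c=c[c[:,0]>2]; P=np.array([ray(d,u,v,.038)[:2] for u,v in c])*1000
s=P[(P[:,0]<P[:,0].min()+8)&(P[:,1]<85)]
f=np.polyfit(s[:,1],s[:,0],1);print('red front p',-np.degrees(np.arctan(f[0])),np.polyval(f,42),s[:,1].min(),s[:,1].max(),'xmin',P[:,0].min(),'ymax',P[:,1].max())
```

```text
cam [0.364 0.193 0.371] fwd [ 0.29  0.11 -0.95]
[ 217   99   72  128 8594] 0.0419 (array([442.8, 220.8]), array([128.4,  68. ]), 20.8)
[ 344  174   87  109 5981] 0.0297 (array([464.4, 385.5]), array([127.5,  68.2]), 14.7)
[ 230  246   75  104 5662] 0.0298 (array([593.8, 294.4]), array([130.4,  68.2]), 11.3)
[ 304  327   70   42 1735] 0.0459 (array([614.1, 392.7]), array([76.9, 18.4]), -50.2)
red front p -2.3462305128695307 540.5319417497909 -10.42079034866869 84.12736063102719 xmin 536.9948394029486 ymax 141.15076551101296
```

drive_tool --steps '[{"translation": [-0.773, -0.495, 0], "angular": [0, 0, 0], "gripper": 0}, {"translation": [-0.773, -0.495, 0], "angular": [0, 0, 0], "gripper": 0}, {"translation": [-0.773, -0.495, 0], "angular": [0, 0, 0], "gripper": 0}, {"translation": [-0.773, -0.495, 0], "angular": [0, 0, 0], "gripper": 0}, {"translation": [-0.773, -0.495, 0], "angular": [0, 0, 0], "gripper": 0}, {"translation": [-0.773, -0.495, 0], "angular": [0, 0, 0], "gripper": 0}]'

```text
t: 7.9
tool_pos: [0.6564, 0.1775, 0.2279]
tool_rot: [0.569, -3.089, -0.0]
contact_force: [0.4, 0.1, 0.1]
opening: 0.0002
grip_force: 0.0
```

drive_tool --steps '[{"translation": [0, 0, 1], "angular": [0, 0, 0], "gripper": 0}, {"translation": [0, 0, 1], "angular": [0, 0, 0], "gripper": 0}, {"translation": [0, 0, 1], "angular": [0, 0, 0], "gripper": 0}, {"translation": [0, 0, 1], "angular": [0, 0, 0], "gripper": 0}, {"translation": [0, 0, 0.8], "angular": [0, 0, 0], "gripper": 0}, {"translation": [0, 0, 0.11], "angular": [0, 0, 0], "gripper": 0}, {"translation": [0, 0, 0.07], "angular": [0, 0, 0], "gripper": 0}]'

```text
t: 8.78
tool_pos: [0.6578, 0.1778, 0.032]
tool_rot: [-0.569, 3.085, -0.001]
contact_force: [-1.3, -2.0, 14.5]
opening: 0.0
grip_force: 7.3
```

drive_tool --steps '[{"translation": [0.07, 0.026, 0], "angular": [0, 0, 0], "gripper": 0}, {"translation": [0.07, 0.026, 0], "angular": [0, 0, 0], "gripper": 0}, {"translation": [0, 0, 0], "angular": [0, 0, 0], "gripper": 0}, {"translation": [0, 0, -0.5], "angular": [0, 0, 0], "gripper": 0}, {"translation": [0, 0, -1], "angular": [0, 0, 0], "gripper": 0}, {"translation": [0, 0, -1], "angular": [0, 0, 0], "gripper": 0}, {"translation": [0, 0, -1], "angular": [0, 0, 0], "gripper": 0}, {"translation": [0, 0, -1], "angular": [0, 0, 0], "gripper": 0}]'

```text
t: 9.78
tool_pos: [0.6491, 0.1777, 0.2112]
tool_rot: [-0.57, 3.089, 0.0]
contact_force: [1.0, 1.3, 0.3]
opening: -0.0002
grip_force: 0.0
```

drive_tool --steps '[{"translation": [0.745, 0.475, -0.1], "angular": [0, 0, 0], "gripper": 1}, {"translation": [0.745, 0.475, 0], "angular": [0, 0, 0], "gripper": 1}, {"translation": [0.745, 0.475, 0], "angular": [0, 0, 0], "gripper": 1}, {"translation": [0.745, 0.475, 0], "angular": [0, 0, 0], "gripper": 1}, {"translation": [0.745, 0.475, 0], "angular": [0, 0, 0], "gripper": 1}, {"translation": [0.745, 0.475, 0], "angular": [0, 0, 0], "gripper": 1}, {"translation": [0, 0, 0], "angular": [0, 0, 0], "gripper": 1}]'

```text
t: 10.65
tool_pos: [0.4401, 0.2208, 0.2136]
tool_rot: [-0.573, 3.088, 0.0]
contact_force: [1.3, -0.3, -0.1]
opening: 0.0854
grip_force: 0.0
```

```bash
cat >> h.py <<'E'
def wtins():
    d=im('wrist'); W=cloud(d); m=tins(d,W)
    k,l,s,_=cv2.connectedComponentsWithStats(m.astype(np.uint8))
    for i in range(1,k):
        if s[i,4]<800: continue
        P=W[l==i]; zt=np.percentile(P[:,2],70); T=P[abs(P[:,2]-zt)<0.005]
        print(s[i],round(np.median(T[:,2]),4),rectW(T))
    hsv=cv2.cvtColor(d['color'],cv2.COLOR_RGB2HSV)
    rd=(((hsv[...,0]<5)|(hsv[...,0]>175))&(hsv[...,1]>200)&(hsv[...,2]>110)).astype(np.uint8)
    if rd.sum()<500: return
    c=max(cv2.findContours(rd,cv2.RETR_EXTERNAL,cv2.CHAIN_APPROX_NONE)[0],key=cv2.contourArea)[:,0]
    c=c[(c[:,0]>2)&(c[:,1]>2)]; P=np.array([ray(d,u,v,.038)[:2] for u,v in c])*1000
    s=P[(P[:,0]<P[:,0].min()+8)&(P[:,1]<85)&(P[:,1]>-5)]
    f=np.polyfit(s[:,1],s[:,0],1);print('red front p',-np.degrees(np.arctan(f[0])),np.polyval(f,42),s[:,1].min(),s[:,1].max(),'ymax',P[:,1].max())
E
python3 - <<'E'
from h import *
st()
for n in('top','scene'):
    d=im(n); W=cloud(d); trivet(d,W,0)
wtins()
E
```

```text
t 10.65 pos [0.4401 0.2208 0.2136] R [[-0.933, -0.359, 0.001], [-0.359, 0.933, 0.0], [-0.001, 0.0, -1.0]] F [ 1.3 -0.3 -0.1] op 0.0854 q [ 0.31 -0.26  1.93  0.    1.47 -1.62]
front p deg -3.41 x 545.2 | cuff p deg -3.06 y -13.9 cuff x 543.0 636.8 ymax 139.3
front p deg -1.17 x 547.1 | cuff p deg -2.12 y -15.7 cuff x 544.7 642.8 ymax 140.9
[ 218   97   76  134 9370] 0.0418 (array([442.6, 220.6]), array([129.1,  67.9]), 20.8)
[ 350  176   92  115 6223] 0.0297 (array([463.9, 385.3]), array([126.3,  68.2]), 14.9)
[ 231  251   78  107 6049] 0.0298 (array([593.7, 294.3]), array([129.8,  68. ]), 11.3)
[ 308  334   66   50 2004] 0.0522 (array([614.3, 387.1]), array([57.6, 10.4]), -43.7)
red front p -1.1447861862379414 540.588793462539 -2.401727743447352 84.94143602474077 ymax 137.73231505190142
```

drive_tool --steps '[{"translation": [-0.51, -0.79, -0.53], "angular": [0, 0, 0], "gripper": 1}, {"translation": [-0.51, -0.79, -0.53], "angular": [0, 0, 0], "gripper": 1}, {"translation": [-0.51, -0.79, -0.53], "angular": [0, 0, 0], "gripper": 1}, {"translation": [-0.51, -0.79, -0.53], "angular": [0, 0, 0], "gripper": 1}, {"translation": [-0.51, -0.79, -0.53], "angular": [0, 0, 0], "gripper": 1}, {"translation": [0, 0, 0], "angular": [0, 0, 1], "gripper": 1}, {"translation": [0, 0, 0], "angular": [0, 0, 1], "gripper": 1}, {"translation": [0, 0, 0], "angular": [0, 0, 1], "gripper": 1}]'

```text
t: 11.8
tool_pos: [0.5945, 0.1083, 0.3187]
tool_rot: [-0.093, -3.14, 0.0]
contact_force: [0.2, 0.1, -0.5]
opening: 0.0854
grip_force: 0.0
```

drive_tool --steps '[{"translation": [0, 0, 0], "angular": [0, 0, 1], "gripper": 1}, {"translation": [0, 0, 0], "angular": [0, 0, 1], "gripper": 1}, {"translation": [0, 0, 0], "angular": [0, 0, 1], "gripper": 1}, {"translation": [0, 0, 0], "angular": [0, 0, 1], "gripper": 1}, {"translation": [0, 0, 0], "angular": [0, 0, 1], "gripper": 1}, {"translation": [0, 0, 0], "angular": [0, 0, 1], "gripper": 1}, {"translation": [0, 0, 0], "angular": [0, 0, 1], "gripper": 1}, {"translation": [0, 0, 0], "angular": [0, 0, 1], "gripper": 1}]'

```text
t: 12.8
tool_pos: [0.5943, 0.1085, 0.3187]
tool_rot: [-1.743, -2.614, 0.001]
contact_force: [0.5, 0.3, -0.1]
opening: 0.0853
grip_force: 0.0
```

drive_tool --steps '[{"translation": [0, 0, 0], "angular": [0, 0, 1], "gripper": 1}, {"translation": [0, 0, 0], "angular": [0, 0, 1], "gripper": 1}, {"translation": [0, 0, 0], "angular": [0, 0, 0.86], "gripper": 1}, {"translation": [0, 0, 0], "angular": [0, 0, 0], "gripper": 1}]'

```text
t: 13.3
tool_pos: [0.5941, 0.1086, 0.3187]
tool_rot: [-2.22, -2.223, 0.001]
contact_force: [-0.3, 0.3, -1.3]
opening: 0.0852
grip_force: 0.0
```

Run:
```python
from h import *
st()
d=im('wrist','w2.png')
hsv=cv2.cvtColor(d['color'],cv2.COLOR_RGB2HSV)
rd=(((hsv[...,0]<5)|(hsv[...,0]>175))&(hsv[...,1]>200)&(hsv[...,2]>110)).astype(np.uint8)
c=max(cv2.findContours(rd,cv2.RETR_EXTERNAL,cv2.CHAIN_APPROX_NONE)[0],key=cv2.contourArea)[:,0]
P=np.array([ray(d,u,v,.038)[:2] for u,v in c])*1000
print(P.min(0),P.max(0))
for y0,y1 in((-5,40),(40,85),(-5,85)):
    s=P[(P[:,0]<P[:,0].min()+12)&(P[:,1]<y1)&(P[:,1]>y0)]
    f=np.polyfit(s[:,1],s[:,0],1); print('front p',-np.degrees(np.arctan(f[0])),np.polyval(f,42))
k=P[(P[:,1]<P[:,1].min()+10)&(P[:,0]>552)&(P[:,0]<632)]; g=np.polyfit(k[:,0],k[:,1],1); print('cuff p',np.degrees(np.arctan(g[0])),np.polyval(g,592))
k=P[(P[:,0]>625)&(P[:,1]<20)&(P[:,1]>-5)]; g=np.polyfit(k[:,1],k[:,0],1); print('back p',-np.degrees(np.arctan(g[0])),np.polyval(g,42))
W=cloud(d); m=((W[...,2]>.025)&(W[...,2]<.045)&(np.hypot(W[...,0]-.65,W[...,1]-.04)<.17))
q=(W[m][:,:2]*1000).astype(np.float32);h=cv2.convexHull(q)[:,0]; h=h[(np.hypot(*(h-[652,42]).T)>140)]
r=least_squares(lambda p:np.hypot(h[:,0]-p[0],h[:,1]-p[1])-150,[650,42],loss='soft_l1',f_scale=1).x; print('centre R150',r,len(h),h.min(0),h.max(0))
```

```text
t 13.3 pos [0.5941 0.1086 0.3187] R [[-0.001, 1.0, -0.0], [1.0, 0.001, -0.0], [-0.0, -0.0, -1.0]] F [-0.3  0.3 -1.3] op 0.0852 q [ 0.06 -0.03  1.56 -0.    1.62  0.06]
[540.06309532 -16.66779518] [670.32083757 141.6988601 ]
front p -1.9175769448401832 543.2787016803069
front p 0.2535081979653691 543.3930423424199
front p -1.0021138548030424 542.9119265190502
cuff p -1.0122424826868228 -16.248550571467895
back p -1.4878132093313903 640.4477648230976
centre R150 [652.34234041  40.53582034] 70 [ 502.59772 -108.40069] [797.77594 190.01569]
```

View pics/w2.png

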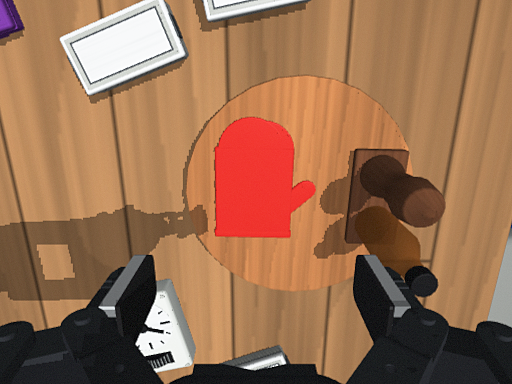

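drive_tool --steps '[{"translation": [0.56, -0.756, 0.6], "angular": [0, 0, 0], "gripper": 1}, {"translation": [0.56, -0.756, 0.6], "angular": [0, 0, 0], "gripper": 1}, {"translation": [0.56, -0.756, 0.6], "angular": [0, 0, 0], "gripper": 1}, {"translation": [0.56, -0.756, 0.6], "angular": [0, 0, 0], "gripper": 1}, {"translation": [0.56, -0.756, 0.6], "angular": [0, 0, 0], "gripper": 1}, {"translation": [0, 0, 0], "angular": [0, 0, 0.96], "gripper": 1}, {"translation": [0, 0, 0], "angular": [0, 0, 0.96], "gripper": 1}, {"translation": [0, 0, 0], "angular": [0, 0, 0.96], "gripper": 1}]'

```text
t: 14.35
tool_pos: [0.4423, 0.2211, 0.199]
tool_rot: [2.621, 1.731, 0.0]
contact_force: [0.5, 0.3, -0.0]
opening: 0.0855
grip_force: 0.0
```

drive_tool --steps '[{"translation": [0, 0, 0], "angular": [0, 0, 0.96], "gripper": 1}, {"translation": [0, 0, 0], "angular": [0, 0, 0.96], "gripper": 1}, {"translation": [0, 0, 0], "angular": [0, 0, 0.96], "gripper": 1}, {"translation": [0, 0, 0], "angular": [0, 0, 0.96], "gripper": 1}, {"translation": [0, 0, 0], "angular": [0, 0, 0.96], "gripper": 1}, {"translation": [0, 0, 0], "angular": [0, 0, 0.97], "gripper": 1}, {"translation": [0, 0, 0], "angular": [0, 0, 0], "gripper": 1}]'

```text
t: 15.22
tool_pos: [0.4423, 0.2209, 0.199]
tool_rot: [3.089, 0.573, 0.0]
contact_force: [0.3, -0.3, -0.1]
opening: 0.0858
grip_force: 0.0
```

```bash
cat >> h.py <<'E'
def go(tx,ty,yaw):
    o=st(); R=Ro.from_rotvec(o['tool_rot']).as_matrix(); y=np.degrees(np.arctan2(R[1,1],R[0,1]))
    d=np.array([tx,ty,o['tool_pos'][2]])-o['tool_pos']; w=(yaw-y+180)%360-180
    print('y yaw',round(y,2),'units tool xy',np.round((R.T@d)[:2]/.04,3),'turn units tool z',round(-w/8,3),'z',o['tool_pos'][2])
E
python3 - <<'E'
from h import *
go(.4428,.2208,-69.2)
wtins()
d=im('top');W=cloud(d);m=tins(d,W)
E
```

```text
t 15.22 pos [0.4423 0.2209 0.199 ] R [[0.934, 0.359, 0.0], [0.359, -0.934, -0.0], [0.0, 0.0, -1.0]] F [ 0.3 -0.3 -0.1] op 0.0858 q [ 0.31 -0.25  1.95 -0.    1.44  1.52]
y yaw -68.99 units tool xy [0.01  0.007] turn units tool z 0.026 z 0.19900198048158144
[   41     0    90   151 12318] 0.0298 (array([464.2, 385. ]), array([126.4,  68.3]), 15.0)
[ 185    0   88   52 3774] 0.0297 (array([549.3, 284.8]), array([69.4, 39.3]), -75.5)
[  215    94    79   140 10306] 0.0419 (array([443. , 220.6]), array([129.2,  67.9]), 20.8)
red front p 0.30099759329379727 542.408449775094 12.378458713669744 84.81761621731792 ymax 142.74525411234927
```

drive_tool --steps '[{"translation": [0, 0, 1], "angular": [0, 0, 0], "gripper": 1}, {"translation": [0, 0, 1], "angular": [0, 0, 0], "gripper": 1}, {"translation": [0, 0, 1], "angular": [0, 0, 0], "gripper": 1}, {"translation": [0, 0, 1], "angular": [0, 0, 0], "gripper": 1}, {"translation": [0, 0, 0.6], "angular": [0, 0, 0], "gripper": 1}, {"translation": [0, 0, 0.125], "angular": [0, 0, 0], "gripper": 1}, {"translation": [0, 0, 0], "angular": [0, 0, 0], "gripper": 0}, {"translation": [0, 0, 0], "angular": [0, 0, 0], "gripper": 0}]' --force 60

```text
t: 16.32
tool_pos: [0.4432, 0.2215, 0.0114]
tool_rot: [-3.089, -0.57, -0.004]
contact_force: [0.6, 0.1, -3.0]
opening: 0.065
grip_force: 69.7
```

drive_tool --steps '[{"translation": [0, 0, 0], "angular": [0, 0, 0], "gripper": 0}, {"translation": [0, 0, 0], "angular": [0, 0, 0], "gripper": 0}, {"translation": [0, 0, -0.3], "angular": [0, 0, 0], "gripper": 0}, {"translation": [0, 0, -0.7], "angular": [0, 0, 0], "gripper": 0}, {"translation": [0, 0, -1], "angular": [0, 0, 0], "gripper": 0}, {"translation": [0, 0, -1], "angular": [0, 0, 0], "gripper": 0}, {"translation": [0, 0, 0], "angular": [0, 0, 0], "gripper": 0}]'

```text
t: 17.2
tool_pos: [0.4442, 0.2218, 0.1336]
tool_rot: [-3.089, -0.569, -0.012]
contact_force: [0.8, 0.2, -3.2]
opening: 0.065
grip_force: 70.1
```

Run:
```python
from h import *
go(.592,.042,-1)
wtins()
```

```text
t 17.2 pos [0.4442 0.2218 0.1336] R [[0.934, 0.356, 0.007], [0.356, -0.934, 0.002], [0.008, 0.0, -1.0]] F [ 0.8  0.2 -3.2] op 0.065 q [ 0.31 -0.18  2.01 -0.    1.31  1.52]
y yaw -69.13 units tool xy [1.852 5.516] turn units tool z -8.516 z 0.13361192046149642
[    0     0   102   172 16677] 0.0299 (array([459.5, 383.9]), array([117.4,  68.8]), 15.0)
[ 166    0  108   49 4343] 0.0296 (array([541.4, 282.4]), array([70.6, 28.8]), -69.0)
[   23   115   470   269 57188] 0.1643 (array([455.8, 225.6]), array([105.5,  92.5]), 21.5)
red front p 8.691660634469075 548.9772178294945 67.02329985374186 84.78021183017687 ymax 142.3948228184031
```

drive_tool --steps '[{"translation": [0.309, 0.919, 0], "angular": [0, 0, 0], "gripper": 0}, {"translation": [0.309, 0.919, 0], "angular": [0, 0, 0], "gripper": 0}, {"translation": [0.309, 0.919, 0], "angular": [0, 0, 0], "gripper": 0}, {"translation": [0.309, 0.919, 0], "angular": [0, 0, 0], "gripper": 0}, {"translation": [0.309, 0.919, 0], "angular": [0, 0, 0], "gripper": 0}, {"translation": [0.309, 0.919, 0], "angular": [0, 0, 0], "gripper": 0}, {"translation": [0, 0, 0], "angular": [0, 0, -0.946], "gripper": 0}, {"translation": [0, 0, 0], "angular": [0, 0, -0.946], "gripper": 0}]'

```text
t: 18.25
tool_pos: [0.5878, 0.0408, 0.1257]
tool_rot: [-2.984, -0.975, 0.01]
contact_force: [0.5, -0.2, -4.1]
opening: 0.065
grip_force: 69.9
```

drive_tool --steps '[{"translation": [0, 0, 0], "angular": [0, 0, -0.946], "gripper": 0}, {"translation": [0, 0, 0], "angular": [0, 0, -0.946], "gripper": 0}, {"translation": [0, 0, 0], "angular": [0, 0, -0.946], "gripper": 0}, {"translation": [0, 0, 0], "angular": [0, 0, -0.946], "gripper": 0}, {"translation": [0, 0, 0], "angular": [0, 0, -0.946], "gripper": 0}, {"translation": [0, 0, 0], "angular": [0, 0, -0.946], "gripper": 0}, {"translation": [0, 0, 0], "angular": [0, 0, -0.946], "gripper": 0}, {"translation": [0, 0, 0], "angular": [0, 0, 0], "gripper": 0}]'

```text
t: 19.25
tool_pos: [0.5878, 0.0414, 0.1264]
tool_rot: [-2.24, -2.197, 0.006]
contact_force: [-0.7, -0.5, -4.5]
opening: 0.065
grip_force: 69.9
```

Run:
```python
from h import *
go(.592,.042,-1)
d=im('wrist','w3.png')
W=cloud(d); R=Ro.from_rotvec(ctrl.get_obs()['tool_rot']).as_matrix()
for n in('top','scene'):
    d=im(n); W=cloud(d); hsv=cv2.cvtColor(d['color'],cv2.COLOR_RGB2HSV)
    P=W[(hsv[...,1]<60)&(hsv[...,2]>150)&(W[...,2]>.1)&(W[...,2]<.175)&(np.hypot(W[...,0]-.592,W[...,1]-.042)<.1)]
    if len(P)>20: print(n,len(P),P.min(0),P.max(0),rectW(P))
```

```text
t 19.25 pos [0.5878 0.0414 0.1264] R [[0.019, 1.0, -0.006], [1.0, -0.019, 0.0], [0.0, -0.006, -1.0]] F [-0.7 -0.5 -4.5] op 0.065 q [-0.06  0.06  1.79 -0.    1.3  -0.04]
y yaw -1.12 units tool xy [0.017 0.105] turn units tool z -0.015 z 0.1264289269264388
top 69 [ 0.55332612 -0.0196518   0.15161896] [0.57582027 0.10258398 0.16240193] (array([562.5,  41.2]), array([122.7,  21.6]), -87.7)
scene 375 [ 0.55131251 -0.02129768  0.1196571 ] [0.62536301 0.10751909 0.1629973 ] (array([588. ,  42.8]), array([128.3,  72.7]), 88.6)
```

View pics/w3.png

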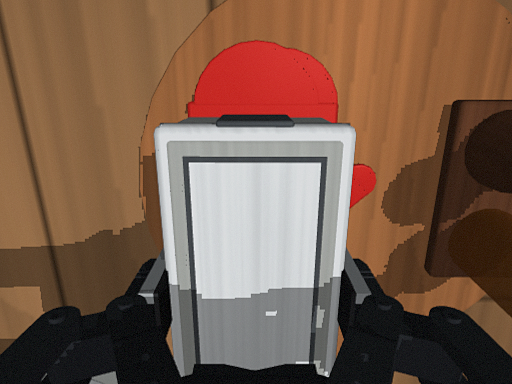

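drive_tool --steps '[{"translation": [0, 0.105, 0.5], "angular": [0, 0, 0], "gripper": 0}, {"translation": [0, 0, 0.8], "angular": [0, 0, 0], "gripper": 0}, {"translation": [0, 0, 0.4], "angular": [0, 0, 0], "gripper": 0}, {"translation": [0, 0, 0.1], "angular": [0, 0, 0], "gripper": 0}, {"translation": [0, 0, 0], "angular": [0, 0, 0], "gripper": 0}]'

```text
t: 20.02
tool_pos: [0.5945, 0.0413, 0.0582]
tool_rot: [2.241, 2.201, 0.001]
contact_force: [-0.3, 0.3, -3.9]
opening: 0.0649
grip_force: 69.6
```

drive_tool --steps '[{"translation": [0, 0, 0.05], "angular": [0, 0, 0], "gripper": 0}, {"translation": [0, 0, 0.05], "angular": [0, 0, 0], "gripper": 0}, {"translation": [0, 0, 0], "angular": [0, 0, 0], "gripper": 0}]'

```text
t: 20.4
tool_pos: [0.5941, 0.0413, 0.0541]
tool_rot: [2.241, 2.201, 0.0]
contact_force: [0.3, -0.2, -4.6]
opening: 0.0651
grip_force: 69.7
```

Run:
```python
from h import *
go(.592,.042,-1)
```

```text
t 20.4 pos [0.5941 0.0413 0.0541] R [[0.018, 1.0, 0.0], [1.0, -0.018, -0.0], [-0.0, 0.0, -1.0]] F [ 0.3 -0.2 -4.6] op 0.0651 q [-0.06  0.16  1.81 -0.    1.17 -0.04]
y yaw -1.02 units tool xy [ 0.017 -0.054] turn units tool z -0.003 z 0.05414254048441127
```

drive_tool --steps '[{"translation": [0.01, -0.05, 0.05], "angular": [0, 0, 0], "gripper": 0}, {"translation": [0, 0, 0.05], "angular": [0, 0, 0], "gripper": 0}, {"translation": [0, 0, 0.03], "angular": [0, 0, 0], "gripper": 0}, {"translation": [0, 0, 0], "angular": [0, 0, 0], "gripper": 0}]'

```text
t: 20.9
tool_pos: [0.5922, 0.0417, 0.0493]
tool_rot: [2.241, 2.202, 0.0]
contact_force: [-2.3, -0.5, 0.6]
opening: 0.0647
grip_force: 70.5
```

drive_tool --steps '[{"translation": [0, 0, 0.025], "angular": [0, 0, 0], "gripper": 0}, {"translation": [0, 0, 0], "angular": [0, 0, 0], "gripper": 0}]'

```text
t: 21.15
tool_pos: [0.5924, 0.0417, 0.0493]
tool_rot: [2.241, 2.202, 0.0]
contact_force: [-5.2, -0.2, 6.6]
opening: 0.0651
grip_force: 71.3
```

drive_tool --steps '[{"translation": [0, 0, -0.025], "angular": [0, 0, 0], "gripper": 0}, {"translation": [0, 0, 0], "angular": [0, 0, 0], "gripper": 0.93}, {"translation": [0, 0, 0], "angular": [0, 0, 0], "gripper": 0.93}, {"translation": [0, 0, 0], "angular": [0, 0, 0], "gripper": 0.93}, {"translation": [0, 0, -0.5], "angular": [0, 0, 0], "gripper": 1}, {"translation": [0, 0, -1], "angular": [0, 0, 0], "gripper": 1}, {"translation": [0, 0, -1], "angular": [0, 0, 0], "gripper": 1}, {"translation": [0, 0, -1], "angular": [0, 0, 0], "gripper": 1}]'

```text
t: 22.15
tool_pos: [0.5924, 0.0417, 0.1918]
tool_rot: [2.24, 2.2, 0.002]
contact_force: [0.1, 0.1, 0.5]
opening: 0.0858
grip_force: 0.0
```

drive_tool --steps '[{"translation": [0.9, 0, -0.5], "angular": [0, 0, 0], "gripper": 1}, {"translation": [0.9, 0, 0], "angular": [0, 0, 0], "gripper": 1}, {"translation": [0.9, 0, 0], "angular": [0, 0, 0], "gripper": 1}, {"translation": [0, 0, 0], "angular": [0, 0, 0], "gripper": 1}]'

```text
t: 22.65
tool_pos: [0.5941, 0.1518, 0.2105]
tool_rot: [2.237, 2.204, 0.003]
contact_force: [0.1, -0.3, -0.5]
opening: 0.0854
grip_force: 0.0
```

Run:
```python
from h import *
wtins()
for n in ('top','scene'):
    d=im(n); W=cloud(d); m=tins(d,W)
    k,l,s,_=cv2.connectedComponentsWithStats(m)
    for i in range(1,k):
        if s[i,4]<200: continue
        P=W[l==i]; zt=np.percentile(P[:,2],80); T=P[abs(P[:,2]-zt)<0.006]
        print(n,'ztop',round(np.median(T[:,2]),4),rectW(T))
go(.594,.2945,-79)
```

```text
[ 175    0  158   57 6326] 0.0298 (array([595.2, 270.4]), array([134. ,  44.1]), -0.9)
[ 216  215   77  132 9521] 0.0801 (array([591.4,  42.6]), array([129. ,  67.7]), 89.0)
red front p -1.218199744370868 542.9020803755357 -4.936759450827472 83.91341303562616 ymax 142.48245436058954
top ztop 0.1207 (array([645.9, 422. ]), array([100.7, 100.1]), 38.8)
top ztop 0.0313 (array([ 587.2, -277.8]), array([128.3,  67.5]), 21.0)
top ztop 0.0803 (array([590.,  43.]), array([127.1,  66.2]), 87.3)
top ztop 0.031 (array([465.5, 387.6]), array([127.5,  68.2]), 14.9)
top ztop 0.0412 (array([ 431.8, -177.9]), array([137.9,  99.4]), -76.3)
scene ztop 0.0297 (array([467.9, 385.5]), array([130.6,  72.2]), 17.1)
scene ztop 0.1197 (array([649.3, 420.2]), array([102.6, 100. ]), -34.6)
scene ztop 0.0295 (array([596. , 294.2]), array([129.2,  71.3]), 11.3)
scene ztop 0.0401 (array([ 437.9, -181.2]), array([138.9,  99.8]), -77.1)
scene ztop 0.0797 (array([593.8,  42.2]), array([129.1,  70.6]), 89.1)
scene ztop 0.0297 (array([ 592.4, -280. ]), array([132.1,  67.5]), 21.9)
t 22.8 pos [0.5942 0.1492 0.2096] R [[0.018, 1.0, 0.001], [1.0, -0.018, -0.0], [-0.0, 0.001, -1.0]] F [-0.3 -0.1  0.3] op 0.0855 q [ 0.12  0.04  1.67 -0.    1.44  0.14]
y yaw -1.04 units tool xy [ 3.632 -0.07 ] turn units tool z 9.745 z 0.20957512068984263
```

Run:
```python
from h import *
for n in ('top','scene'):
    W=cloud(im(n)); P=W[(W[...,2]>.125)&(W[...,2]<.3)&(abs(W[...,0]-.65)<.15)&(W[...,1]>.3)&(W[...,1]<.6)]
    print(n,len(P),P.min(0).round(3),P.max(0).round(3)); print(P[np.argsort(P[:,1])[:3]].round(3).tolist())
```

```text
top 153 [0.601 0.368 0.125] [0.693 0.473 0.227]
[[0.65, 0.368, 0.222], [0.653, 0.369, 0.219], [0.647, 0.369, 0.217]]
scene 164 [0.607 0.366 0.125] [0.683 0.475 0.226]
[[0.653, 0.366, 0.219], [0.654, 0.368, 0.22], [0.653, 0.369, 0.223]]
```

drive_tool --steps '[{"translation": [0.73, -0.014, 0], "angular": [0, 0, 0], "gripper": 1}, {"translation": [0.73, -0.014, 0], "angular": [0, 0, 0], "gripper": 1}, {"translation": [0.73, -0.014, 0], "angular": [0, 0, 0], "gripper": 1}, {"translation": [0.72, -0.014, 0], "angular": [0, 0, 0], "gripper": 1}, {"translation": [0.72, -0.014, 0], "angular": [0, 0, 0], "gripper": 1}, {"translation": [0, 0, 0], "angular": [0, 0, 0.975], "gripper": 1}, {"translation": [0, 0, 0], "angular": [0, 0, 0.975], "gripper": 1}, {"translation": [0, 0, 0], "angular": [0, 0, 0.975], "gripper": 1}]'

```text
t: 23.9
tool_pos: [0.5941, 0.294, 0.2087]
tool_rot: [2.646, 1.694, -0.0]
contact_force: [0.3, -0.7, 0.8]
opening: 0.0853
grip_force: 0.0
```

drive_tool --steps '[{"translation": [0, 0, 0], "angular": [0, 0, 0.975], "gripper": 1}, {"translation": [0, 0, 0], "angular": [0, 0, 0.975], "gripper": 1}, {"translation": [0, 0, 0], "angular": [0, 0, 0.975], "gripper": 1}, {"translation": [0, 0, 0], "angular": [0, 0, 0.975], "gripper": 1}, {"translation": [0, 0, 0], "angular": [0, 0, 0.975], "gripper": 1}, {"translation": [0, 0, 0], "angular": [0, 0, 0.975], "gripper": 1}, {"translation": [0, 0, 0], "angular": [0, 0, 0.975], "gripper": 1}, {"translation": [0, 0, 0], "angular": [0, 0, 0], "gripper": 1}]'

```text
t: 24.9
tool_pos: [0.5941, 0.294, 0.2087]
tool_rot: [3.127, 0.301, -0.0]
contact_force: [-0.6, 0.2, -0.1]
opening: 0.0855
grip_force: 0.0
```

Run:
```python
from h import *
go(.594,.2945,-79); wtins()
```

```text
t 24.9 pos [0.5941 0.294  0.2087] R [[0.982, 0.191, -0.0], [0.191, -0.982, -0.0], [-0.0, 0.0, -1.0]] F [-0.6  0.2 -0.1] op 0.0855 q [ 0.35  0.15  1.54 -0.    1.45  1.73]
y yaw -79.01 units tool xy [-0.    -0.012] turn units tool z -0.001 z 0.2087200791898351
[    0     0   184   161 22599] 0.12 (array([644.9, 419. ]), array([103.7,  98.7]), -79.2)
[ 216   93   74  132 9084] 0.03 (array([594.2, 294.2]), array([128.6,  68. ]), 11.2)
[ 437  175   75   91 5175] 0.0799 (array([592.3,  78.7]), array([67.5, 58.1]), -1.1)
[ 103  201   83  113 5402] 0.0298 (array([465.7, 385.6]), array([129.6,  68. ]), 14.8)
red front p -28.466300587300452 523.6182845890642 78.23132550610967 84.86372508311291 ymax 143.4333823152961
```

drive_tool --steps '[{"translation": [0, 0, 1], "angular": [0, 0, 0], "gripper": 1}, {"translation": [0, 0, 1], "angular": [0, 0, 0], "gripper": 1}, {"translation": [0, 0, 1], "angular": [0, 0, 0], "gripper": 1}, {"translation": [0, 0, 1], "angular": [0, 0, 0], "gripper": 1}, {"translation": [0, 0, 0.8], "angular": [0, 0, 0], "gripper": 1}, {"translation": [0, 0, 0.34], "angular": [0, 0, 0], "gripper": 1}, {"translation": [0, 0, 0], "angular": [0, 0, 0], "gripper": 0}, {"translation": [0, 0, 0], "angular": [0, 0, 0], "gripper": 0}]' --force 60

```text
t: 25.95
tool_pos: [0.5952, 0.2953, 0.0051]
tool_rot: [-3.126, -0.301, -0.005]
contact_force: [-0.0, -0.1, -2.1]
opening: 0.0648
grip_force: 70.7
```

drive_tool --steps '[{"translation": [0, 0, 0], "angular": [0, 0, 0], "gripper": 0}, {"translation": [0, 0, 0], "angular": [0, 0, 0], "gripper": 0}, {"translation": [0, 0, -0.3], "angular": [0, 0, 0], "gripper": 0}, {"translation": [0, 0, -0.7], "angular": [0, 0, 0], "gripper": 0}, {"translation": [0, 0, -1], "angular": [0, 0, 0], "gripper": 0}, {"translation": [0, 0, -1], "angular": [0, 0, 0], "gripper": 0}, {"translation": [0, 0, -1], "angular": [0, 0, 0], "gripper": 0}, {"translation": [0, 0, 0], "angular": [0, 0, 0], "gripper": 0}]'

```text
t: 26.95
tool_pos: [0.5965, 0.296, 0.169]
tool_rot: [-3.125, -0.3, -0.015]
contact_force: [-0.5, -0.0, -2.0]
opening: 0.0648
grip_force: 71.1
```

Run:
```python
from h import *
go(.592,.042,-1)
```

```text
t 26.95 pos [0.5965 0.296  0.169 ] R [[0.982, 0.191, 0.009], [0.191, -0.982, 0.003], [0.01, -0.002, -1.0]] F [-0.5 -0.  -2. ] op 0.0648 q [0.35 0.18 1.58 0.   1.37 1.73]
y yaw -79.02 units tool xy [-1.321  6.212] turn units tool z -9.752 z 0.16903173745515174
```

drive_tool --steps '[{"translation": [-0.189, 0.888, 0], "angular": [0, 0, 0], "gripper": 0}, {"translation": [-0.189, 0.888, 0], "angular": [0, 0, 0], "gripper": 0}, {"translation": [-0.189, 0.888, 0], "angular": [0, 0, 0], "gripper": 0}, {"translation": [-0.189, 0.888, 0], "angular": [0, 0, 0], "gripper": 0}, {"translation": [-0.189, 0.888, 0], "angular": [0, 0, 0], "gripper": 0}, {"translation": [-0.189, 0.888, 0], "angular": [0, 0, 0], "gripper": 0}, {"translation": [-0.189, 0.888, 0], "angular": [0, 0, 0], "gripper": 0}, {"translation": [0, 0, 0], "angular": [0, 0, -0.975], "gripper": 0}]'

```text
t: 27.95
tool_pos: [0.5878, 0.0384, 0.1606]
tool_rot: [-3.099, -0.513, 0.006]
contact_force: [0.8, 0.8, -3.0]
opening: 0.0646
grip_force: 70.9
```

drive_tool --steps '[{"translation": [0, 0, 0], "angular": [0, 0, -0.975], "gripper": 0}, {"translation": [0, 0, 0], "angular": [0, 0, -0.975], "gripper": 0}, {"translation": [0, 0, 0], "angular": [0, 0, -0.975], "gripper": 0}, {"translation": [0, 0, 0], "angular": [0, 0, -0.975], "gripper": 0}, {"translation": [0, 0, 0], "angular": [0, 0, -0.975], "gripper": 0}, {"translation": [0, 0, 0], "angular": [0, 0, -0.975], "gripper": 0}, {"translation": [0, 0, 0], "angular": [0, 0, -0.975], "gripper": 0}, {"translation": [0, 0, 0], "angular": [0, 0, -0.975], "gripper": 0}]'

```text
t: 28.95
tool_pos: [0.5878, 0.0408, 0.1606]
tool_rot: [-2.379, -2.048, 0.004]
contact_force: [0.3, -0.8, -2.5]
opening: 0.0645
grip_force: 70.9
```

drive_tool --steps '[{"translation": [0, 0, 0], "angular": [0, 0, -0.975], "gripper": 0}, {"translation": [0, 0, 0], "angular": [0, 0, 0], "gripper": 0}, {"translation": [0, 0, 0], "angular": [0, 0, 0], "gripper": 0}]'

```text
t: 29.32
tool_pos: [0.5885, 0.0408, 0.1618]
tool_rot: [-2.242, -2.198, 0.002]
contact_force: [0.7, 0.2, -3.1]
opening: 0.0645
grip_force: 70.9
```

```bash
cat >> h.py <<'E'
def held(z0,z1):
    for n in('wrist','scene'):
        d=im(n); W=cloud(d); hsv=cv2.cvtColor(d['color'],cv2.COLOR_RGB2HSV)
        P=W[(hsv[...,1]<60)&(hsv[...,2]>110)&(W[...,2]>z0)&(W[...,2]<z1)&(np.hypot(W[...,0]-.592,W[...,1]-.042)<.1)]
        if len(P)>20: print('held',n,len(P),P.min(0).round(3),P.max(0).round(3),rectW(P))
E
python3 - <<'E'
from h import *
go(.592,.042,-1)
z=ctrl.get_obs()['tool_pos'][2]; held(z+.018,z+.032)
E
```

```text
t 29.32 pos [0.5885 0.0408 0.1618] R [[0.02, 1.0, -0.002], [1.0, -0.02, 0.0], [0.0, -0.002, -1.0]] F [ 0.7  0.2 -3.1] op 0.0645 q [-0.06  0.02  1.76 -0.    1.36 -0.04]
y yaw -1.13 units tool xy [0.032 0.087] turn units tool z -0.016 z 0.16184539745784146
held wrist 37739 [ 0.553 -0.005  0.18 ] [0.622 0.105 0.19 ] (array([587.7,  49.8]), array([109.6,  68.3]), 89.2)
held scene 425 [ 0.553 -0.022  0.18 ] [0.636 0.106 0.193] (array([595.7,  41.3]), array([129.4,  81.3]), 86.7)
```

drive_tool --steps '[{"translation": [0.015, 0.06, 0.4], "angular": [0, 0, 0], "gripper": 0}, {"translation": [0, 0, 0.7], "angular": [0, 0, 0], "gripper": 0}, {"translation": [0, 0, 0.4], "angular": [0, 0, 0], "gripper": 0}, {"translation": [0, 0, 0.2], "angular": [0, 0, 0], "gripper": 0}, {"translation": [0, 0, 0], "angular": [0, 0, 0], "gripper": 0}, {"translation": [0, 0, 0], "angular": [0, 0, 0], "gripper": 0}]'

```text
t: 30.18
tool_pos: [0.5924, 0.0413, 0.0962]
tool_rot: [2.24, 2.2, 0.002]
contact_force: [0.5, -0.4, -2.3]
opening: 0.0647
grip_force: 70.9
```

Run:
```python
from h import *
go(.592,.0415,-1)
z=ctrl.get_obs()['tool_pos'][2]; held(z+.018,z+.032)
```

```text
t 30.18 pos [0.5924 0.0413 0.0962] R [[0.018, 1.0, 0.002], [1.0, -0.018, -0.0], [-0.0, 0.002, -1.0]] F [ 0.5 -0.4 -2.3] op 0.0647 q [-0.06  0.1   1.8   0.    1.24 -0.04]
y yaw -1.03 units tool xy [ 0.005 -0.011] turn units tool z -0.003 z 0.0962385305535036
held wrist 37584 [ 0.557 -0.005  0.115] [0.626 0.106 0.125] (array([591.5,  50.8]), array([110.5,  67.9]), 89.0)
held scene 397 [ 0.559 -0.022  0.114] [0.638 0.106 0.128] (array([598.7,  42.2]), array([128.5,  79.5]), 89.9)
```

Well aligned. I'll lower it to contact; 11 mm is 0.28 units.

drive_tool --steps '[{"translation": [0, 0, 0.12], "angular": [0, 0, 0], "gripper": 0}, {"translation": [0, 0, 0.1], "angular": [0, 0, 0], "gripper": 0}, {"translation": [0, 0, 0.05], "angular": [0, 0, 0], "gripper": 0}, {"translation": [0, 0, 0.02], "angular": [0, 0, 0], "gripper": 0}, {"translation": [0, 0, 0], "angular": [0, 0, 0], "gripper": 0}]'

```text
t: 30.9
tool_pos: [0.5917, 0.0413, 0.0838]
tool_rot: [2.241, 2.201, 0.0]
contact_force: [-0.6, 0.6, -0.2]
opening: 0.0648
grip_force: 71.2
```

drive_tool --steps '[{"translation": [0, 0, 0.02], "angular": [0, 0, 0], "gripper": 0}, {"translation": [0, 0, 0], "angular": [0, 0, 0], "gripper": 0}]'

```text
t: 31.15
tool_pos: [0.5918, 0.0413, 0.0838]
tool_rot: [2.241, 2.202, -0.0]
contact_force: [-4.1, -0.4, 5.9]
opening: 0.0648
grip_force: 71.9
```

drive_tool --steps '[{"translation": [0, 0, -0.02], "angular": [0, 0, 0], "gripper": 0}, {"translation": [0, 0, 0], "angular": [0, 0, 0], "gripper": 0.93}, {"translation": [0, 0, 0], "angular": [0, 0, 0], "gripper": 0.93}, {"translation": [0, 0, 0], "angular": [0, 0, 0], "gripper": 0.93}, {"translation": [0, 0, -0.5], "angular": [0, 0, 0], "gripper": 1}, {"translation": [0, 0, -1], "angular": [0, 0, 0], "gripper": 1}, {"translation": [0, 0, -1], "angular": [0, 0, 0], "gripper": 1}, {"translation": [0, 0, -1], "angular": [0, 0, 0], "gripper": 1}]'

```text
t: 32.15
tool_pos: [0.5919, 0.0413, 0.2266]
tool_rot: [2.24, 2.2, 0.002]
contact_force: [0.6, 0.4, 0.6]
opening: 0.0856
grip_force: 0.0
```

drive_tool --steps '[{"translation": [0.9, 0, 0], "angular": [0, 0, 0], "gripper": 1}, {"translation": [0.9, 0, 0], "angular": [0, 0, 0], "gripper": 1}, {"translation": [0.9, 0, 0], "angular": [0, 0, 0], "gripper": 1}, {"translation": [0, 0, 0], "angular": [0, 0, 0], "gripper": 1}]'

```text
t: 32.65
tool_pos: [0.5936, 0.1513, 0.2252]
tool_rot: [2.237, 2.204, 0.003]
contact_force: [-0.0, -0.4, 0.2]
opening: 0.0855
grip_force: 0.0
```

Run:
```python
from h import *
wtins(); go(.465,.3855,-75.2)
```

```text
[  214   209    81   151 11208] 0.1101 (array([590.9,  41.3]), array([130.6,  67.9]), 89.1)
red front p -0.413755029661398 544.5470087484828 -4.530069353130328 84.6107177492563 ymax 142.11568175402317
t 32.7 pos [0.5937 0.1501 0.225 ] R [[0.016, 1.0, 0.002], [1.0, -0.016, -0.0], [-0.0, 0.002, -1.0]] F [0.3 0.5 0.5] op 0.0854 q [ 0.13  0.03  1.65 -0.    1.46  0.14]
y yaw -0.92 units tool xy [ 5.833 -3.312] turn units tool z 9.285 z 0.22499426755864632
```

drive_tool --steps '[{"translation": [0.833, -0.473, 0], "angular": [0, 0, 0], "gripper": 1}, {"translation": [0.833, -0.473, 0], "angular": [0, 0, 0], "gripper": 1}, {"translation": [0.833, -0.473, 0], "angular": [0, 0, 0], "gripper": 1}, {"translation": [0.833, -0.473, 0], "angular": [0, 0, 0], "gripper": 1}, {"translation": [0.833, -0.473, 0], "angular": [0, 0, 0], "gripper": 1}, {"translation": [0.833, -0.473, 0], "angular": [0, 0, 0], "gripper": 1}, {"translation": [0.833, -0.473, 0], "angular": [0, 0, 0], "gripper": 1}, {"translation": [0, 0, 0], "angular": [0, 0, 0.93], "gripper": 1}]'

```text
t: 33.7
tool_pos: [0.4646, 0.3859, 0.2244]
tool_rot: [2.381, 2.05, 0.001]
contact_force: [-0.2, -0.4, -0.6]
opening: 0.0855
grip_force: 0.0
```

drive_tool --steps '[{"translation": [0, 0, 0], "angular": [0, 0, 0.93], "gripper": 1}, {"translation": [0, 0, 0], "angular": [0, 0, 0.93], "gripper": 1}, {"translation": [0, 0, 0], "angular": [0, 0, 0.93], "gripper": 1}, {"translation": [0, 0, 0], "angular": [0, 0, 0.93], "gripper": 1}, {"translation": [0, 0, 0], "angular": [0, 0, 0.93], "gripper": 1}, {"translation": [0, 0, 0], "angular": [0, 0, 0.93], "gripper": 1}, {"translation": [0, 0, 0], "angular": [0, 0, 0.93], "gripper": 1}, {"translation": [0, 0, 0], "angular": [0, 0, 0.93], "gripper": 1}]'

```text
t: 34.7
tool_pos: [0.4661, 0.3838, 0.2244]
tool_rot: [3.085, 0.591, 0.002]
contact_force: [-0.1, -0.1, 0.3]
opening: 0.0854
grip_force: 0.0
```

drive_tool --steps '[{"translation": [0, 0, 0], "angular": [0, 0, 0.92], "gripper": 1}, {"translation": [0, 0, 0], "angular": [0, 0, 0], "gripper": 1}]'

```text
t: 34.95
tool_pos: [0.4659, 0.384, 0.2243]
tool_rot: [-3.116, -0.401, -0.001]
contact_force: [-1.0, 0.2, -0.4]
opening: 0.0857
grip_force: 0.0
```

Run:
```python
from h import *
wtins(); go(.465,.3855,-75.2)
```

```text
[ 216   93   71  127 8326] 0.03 (array([465.4, 385.9]), array([129.7,  67.9]), 14.8)
t 35.0 pos [0.4659 0.3842 0.2242] R [[0.967, 0.254, 0.001], [0.254, -0.967, 0.0], [0.001, -0.0, -1.0]] F [-0.3  0.   0.5] op 0.0851 q [ 0.57  0.01  1.67 -0.    1.46  1.88]
y yaw -75.28 units tool xy [-0.012 -0.038] turn units tool z -0.01 z 0.22416183928878514
```

drive_tool --steps '[{"translation": [-0.01, -0.04, 1], "angular": [0, 0, 0], "gripper": 1}, {"translation": [0, 0, 1], "angular": [0, 0, 0], "gripper": 1}, {"translation": [0, 0, 1], "angular": [0, 0, 0], "gripper": 1}, {"translation": [0, 0, 1], "angular": [0, 0, 0], "gripper": 1}, {"translation": [0, 0, 1], "angular": [0, 0, 0], "gripper": 1}, {"translation": [0, 0, 0.53], "angular": [0, 0, 0], "gripper": 1}, {"translation": [0, 0, 0], "angular": [0, 0, 0], "gripper": 0}, {"translation": [0, 0, 0], "angular": [0, 0, 0], "gripper": 0}]' --force 60

```text
t: 36.0
tool_pos: [0.4657, 0.387, 0.0042]
tool_rot: [-3.115, -0.401, -0.004]
contact_force: [-0.3, 0.2, -1.7]
opening: 0.0647
grip_force: 69.8
```

drive_tool --steps '[{"translation": [0, 0, 0], "angular": [0, 0, 0], "gripper": 0}, {"translation": [0, 0, 0], "angular": [0, 0, 0], "gripper": 0}, {"translation": [0, 0, -0.3], "angular": [0, 0, 0], "gripper": 0}, {"translation": [0, 0, -0.7], "angular": [0, 0, 0], "gripper": 0}, {"translation": [0, 0, -1], "angular": [0, 0, 0], "gripper": 0}, {"translation": [0, 0, -1], "angular": [0, 0, 0], "gripper": 0}, {"translation": [0, 0, -1], "angular": [0, 0, 0], "gripper": 0}, {"translation": [0, 0, -0.7], "angular": [0, 0, 0], "gripper": 0}]'

```text
t: 37.0
tool_pos: [0.4651, 0.3868, 0.194]
tool_rot: [-3.114, -0.401, -0.006]
contact_force: [0.2, 1.0, -2.3]
opening: 0.0646
grip_force: 69.9
```

Run:
```python
from h import *
go(.592,.041,-1)
```

```text
t 37.0 pos [0.4651 0.3868 0.194 ] R [[0.967, 0.253, 0.003], [0.253, -0.967, 0.002], [0.004, -0.001, -1.0]] F [ 0.2  1.  -2.3] op 0.0646 q [0.57 0.03 1.7  0.   1.41 1.89]
y yaw -75.34 units tool xy [0.882 9.166] turn units tool z -9.292 z 0.1939909578392164
```

drive_tool --steps '[{"translation": [0.088, 0.917, 0], "angular": [0, 0, 0], "gripper": 0}, {"translation": [0.088, 0.917, 0], "angular": [0, 0, 0], "gripper": 0}, {"translation": [0.088, 0.917, 0], "angular": [0, 0, 0], "gripper": 0}, {"translation": [0.088, 0.917, 0], "angular": [0, 0, 0], "gripper": 0}, {"translation": [0.088, 0.917, 0], "angular": [0, 0, 0], "gripper": 0}, {"translation": [0.088, 0.917, 0], "angular": [0, 0, 0], "gripper": 0}, {"translation": [0.088, 0.917, 0], "angular": [0, 0, 0], "gripper": 0}, {"translation": [0.088, 0.917, 0], "angular": [0, 0, 0], "gripper": 0}]'

```text
t: 38.0
tool_pos: [0.5663, 0.1084, 0.1914]
tool_rot: [3.116, 0.401, 0.002]
contact_force: [0.2, 0.2, -1.7]
opening: 0.065
grip_force: 69.9
```

drive_tool --steps '[{"translation": [0.088, 0.917, 0], "angular": [0, 0, 0], "gripper": 0}, {"translation": [0.088, 0.917, 0], "angular": [0, 0, 0], "gripper": 0}, {"translation": [0, 0, 0], "angular": [0, 0, -0.93], "gripper": 0}, {"translation": [0, 0, 0], "angular": [0, 0, -0.93], "gripper": 0}, {"translation": [0, 0, 0], "angular": [0, 0, -0.93], "gripper": 0}, {"translation": [0, 0, 0], "angular": [0, 0, -0.93], "gripper": 0}, {"translation": [0, 0, 0], "angular": [0, 0, -0.93], "gripper": 0}, {"translation": [0, 0, 0], "angular": [0, 0, -0.93], "gripper": 0}]'

```text
t: 39.0
tool_pos: [0.5913, 0.0404, 0.1913]
tool_rot: [2.726, 1.56, 0.001]
contact_force: [1.4, 0.4, -1.2]
opening: 0.0647
grip_force: 69.9
```

drive_tool --steps '[{"translation": [0, 0, 0], "angular": [0, 0, -0.93], "gripper": 0}, {"translation": [0, 0, 0], "angular": [0, 0, -0.93], "gripper": 0}, {"translation": [0, 0, 0], "angular": [0, 0, -0.93], "gripper": 0}, {"translation": [0, 0, 0], "angular": [0, 0, -0.92], "gripper": 0}, {"translation": [0, 0, 0], "angular": [0, 0, 0], "gripper": 0}]'

```text
t: 39.62
tool_pos: [0.5914, 0.0404, 0.1912]
tool_rot: [2.242, 2.199, 0.001]
contact_force: [1.2, -0.8, -1.8]
opening: 0.065
grip_force: 69.9
```

Run:
```python
from h import *
go(.592,.041,-1)
z=ctrl.get_obs()['tool_pos'][2]; held(z+.018,z+.032)
```

```text
t 39.62 pos [0.5914 0.0404 0.1912] R [[0.019, 1.0, 0.001], [1.0, -0.019, -0.0], [-0.0, 0.001, -1.0]] F [ 1.2 -0.8 -1.8] op 0.065 q [-0.06  0.    1.73 -0.    1.41 -0.04]
y yaw -1.11 units tool xy [0.016 0.016] turn units tool z -0.013 z 0.1911532799730656
held wrist 38967 [ 0.556 -0.004  0.212] [0.626 0.106 0.221] (array([590.4,  50.7]), array([109.6,  68.2]), 88.6)
held scene 441 [ 0.552 -0.022  0.21 ] [0.629 0.106 0.223] (array([590. ,  42.5]), array([127.3,  75.3]), 88.3)
```

drive_tool --steps '[{"translation": [0.01, 0.016, 0.5], "angular": [0, 0, 0], "gripper": 0}, {"translation": [0, 0, 0.7], "angular": [0, 0, 0], "gripper": 0}, {"translation": [0, 0, 0.4], "angular": [0, 0, 0], "gripper": 0}, {"translation": [0, 0, 0.1], "angular": [0, 0, 0], "gripper": 0}, {"translation": [0, 0, 0], "angular": [0, 0, 0], "gripper": 0}]'

```text
t: 40.35
tool_pos: [0.5921, 0.0407, 0.1223]
tool_rot: [2.241, 2.201, 0.0]
contact_force: [1.4, -0.4, -1.6]
opening: 0.065
grip_force: 70.0
```

drive_tool --steps '[{"translation": [0, 0, 0.1], "angular": [0, 0, 0], "gripper": 0}, {"translation": [0, 0, 0.05], "angular": [0, 0, 0], "gripper": 0}, {"translation": [0, 0, 0.03], "angular": [0, 0, 0], "gripper": 0}, {"translation": [0, 0, 0], "angular": [0, 0, 0], "gripper": 0}]'

```text
t: 40.85
tool_pos: [0.592, 0.0408, 0.1151]
tool_rot: [2.241, 2.202, 0.0]
contact_force: [-0.2, -0.5, -1.9]
opening: 0.0648
grip_force: 70.0
```

drive_tool --steps '[{"translation": [0, 0, 0.03], "angular": [0, 0, 0], "gripper": 0}, {"translation": [0, 0, 0.02], "angular": [0, 0, 0], "gripper": 0}, {"translation": [0, 0, 0], "angular": [0, 0, 0], "gripper": 0}]'

```text
t: 41.22
tool_pos: [0.5919, 0.0408, 0.113]
tool_rot: [-2.241, -2.201, 0.0]
contact_force: [-0.5, 0.4, -2.4]
opening: 0.0649
grip_force: 70.0
```

drive_tool --steps '[{"translation": [0, 0, 0.02], "angular": [0, 0, 0], "gripper": 0}, {"translation": [0, 0, 0], "angular": [0, 0, 0], "gripper": 0}]'

```text
t: 41.48
tool_pos: [0.5921, 0.0407, 0.1125]
tool_rot: [2.241, 2.201, 0.0]
contact_force: [-0.9, 0.4, -1.3]
opening: 0.0647
grip_force: 70.0
```

Beginning contact, so I press slightly more, then release.

drive_tool --steps '[{"translation": [0, 0, 0.02], "angular": [0, 0, 0], "gripper": 0}, {"translation": [0, 0, 0], "angular": [0, 0, 0], "gripper": 0}]'

```text
t: 41.72
tool_pos: [0.5922, 0.0407, 0.1124]
tool_rot: [2.241, 2.201, 0.0]
contact_force: [-2.6, 0.8, 4.0]
opening: 0.0649
grip_force: 70.7
```

drive_tool --steps '[{"translation": [0, 0, -0.01], "angular": [0, 0, 0], "gripper": 0}, {"translation": [0, 0, 0], "angular": [0, 0, 0], "gripper": 0.93}, {"translation": [0, 0, 0], "angular": [0, 0, 0], "gripper": 0.93}, {"translation": [0, 0, 0], "angular": [0, 0, 0], "gripper": 0.93}, {"translation": [0, 0, -0.5], "angular": [0, 0, 0], "gripper": 1}, {"translation": [0, 0, -1], "angular": [0, 0, 0], "gripper": 1}, {"translation": [0, 0, -1], "angular": [0, 0, 0], "gripper": 1}, {"translation": [0, 0, -0.8], "angular": [0, 0, 0], "gripper": 1}]'

```text
t: 42.72
tool_pos: [0.5927, 0.0407, 0.2479]
tool_rot: [2.239, 2.199, 0.004]
contact_force: [0.3, -0.1, 0.1]
opening: 0.0857
grip_force: 0.0
```

drive_tool --steps '[{"translation": [0.9, 0, 0], "angular": [0, 0, 0], "gripper": 1}, {"translation": [0.9, 0, 0], "angular": [0, 0, 0], "gripper": 1}, {"translation": [0.9, 0, 0], "angular": [0, 0, 0], "gripper": 1}, {"translation": [0, 0, 0], "angular": [0, 0, 0], "gripper": 1}]'

```text
t: 43.22
tool_pos: [0.594, 0.1507, 0.2456]
tool_rot: [2.237, 2.204, 0.003]
contact_force: [0.1, -0.6, -0.1]
opening: 0.0852
grip_force: 0.0
```

Run:
```python
from h import *
wtins(); go(.5895,-.279,-68.5)
d=im('scene','s2.png');d=im('top');W=cloud(d);m=tins(d,W)
k,l,s,_=cv2.connectedComponentsWithStats(m)
for i in range(1,k):
    if s[i,4]<200: continue
    P=W[l==i]; zt=np.percentile(P[:,2],80); T=P[abs(P[:,2]-zt)<0.006]
    print('ztop',round(np.median(T[:,2]),4),rectW(T))
```

```text
[  213   202    84   164 12504] 0.1401 (array([591.3,  42.9]), array([129.3,  67.9]), 88.8)
[137 341  42  43 881] 0.0379 (array([ 467.8, -124.9]), array([56.7, 18.4]), -57.2)
red front p -2.051958294143679 543.252614464479 -4.394334774735081 84.58121012421552 ymax 142.5287968223366
t 43.27 pos [0.5941 0.1495 0.2454] R [[0.016, 1.0, 0.002], [1.0, -0.016, -0.0], [-0.0, 0.002, -1.0]] F [-0.1  0.7  0.3] op 0.0857 q [ 0.13  0.01  1.63 -0.    1.5   0.14]
y yaw -0.91 units tool xy [-10.714   0.056] turn units tool z 8.448 z 0.24539707768438268
ztop 0.1212 (array([646. , 422.2]), array([102. , 100.8]), -59.8)
ztop 0.0308 (array([ 587.5, -277.8]), array([129.1,  68.3]), 21.4)
ztop 0.1406 (array([589.6,  42.6]), array([125.4,  67.5]), 88.0)
ztop 0.0417 (array([ 432.3, -177.6]), array([137.9,  98.3]), -76.4)
```

drive_tool --steps '[{"translation": [-0.893, 0.005, 0], "angular": [0, 0, 0], "gripper": 1}, {"translation": [-0.893, 0.005, 0], "angular": [0, 0, 0], "gripper": 1}, {"translation": [-0.893, 0.005, 0], "angular": [0, 0, 0], "gripper": 1}, {"translation": [-0.893, 0.005, 0], "angular": [0, 0, 0], "gripper": 1}, {"translation": [-0.893, 0.005, 0], "angular": [0, 0, 0], "gripper": 1}, {"translation": [-0.893, 0.005, 0], "angular": [0, 0, 0], "gripper": 1}, {"translation": [-0.893, 0.005, 0], "angular": [0, 0, 0], "gripper": 1}, {"translation": [-0.893, 0.005, 0], "angular": [0, 0, 0], "gripper": 1}]'

```text
t: 44.38
tool_pos: [0.5899, -0.1394, 0.2444]
tool_rot: [2.243, 2.199, 0.0]
contact_force: [0.8, -0.6, 0.0]
opening: 0.0853
grip_force: 0.0
```

drive_tool --steps '[{"translation": [-0.893, 0.005, 0], "angular": [0, 0, 0], "gripper": 1}, {"translation": [-0.893, 0.005, 0], "angular": [0, 0, 0], "gripper": 1}, {"translation": [-0.893, 0.005, 0], "angular": [0, 0, 0], "gripper": 1}, {"translation": [-0.893, 0.005, 0], "angular": [0, 0, 0], "gripper": 1}, {"translation": [0, 0, 0.2], "angular": [0, 0, 0.94], "gripper": 1}, {"translation": [0, 0, 0.2], "angular": [0, 0, 0.94], "gripper": 1}, {"translation": [0, 0, 0.2], "angular": [0, 0, 0.94], "gripper": 1}, {"translation": [0, 0, 0.2], "angular": [0, 0, 0.94], "gripper": 1}]'

```text
t: 45.38
tool_pos: [0.5879, -0.2812, 0.212]
tool_rot: [2.74, 1.536, -0.0]
contact_force: [0.1, 0.2, -0.8]
opening: 0.0856
grip_force: 0.0
```

drive_tool --steps '[{"translation": [0, 0, 0], "angular": [0, 0, 0.94], "gripper": 1}, {"translation": [0, 0, 0], "angular": [0, 0, 0.94], "gripper": 1}, {"translation": [0, 0, 0], "angular": [0, 0, 0.94], "gripper": 1}, {"translation": [0, 0, 0], "angular": [0, 0, 0.94], "gripper": 1}, {"translation": [0, 0, 0], "angular": [0, 0, 0.94], "gripper": 1}, {"translation": [0, 0, 0], "angular": [0, 0, 0], "gripper": 1}]'

```text
t: 46.12
tool_pos: [0.5881, -0.281, 0.2123]
tool_rot: [3.087, 0.58, 0.0]
contact_force: [-0.2, 0.1, -0.7]
opening: 0.0854
grip_force: 0.0
```

Run:
```python
from h import *
wtins(); go(.5895,-.279,-68.6)
```

```text
[ 218   92   73  131 8917] 0.03 (array([ 589.7, -281.4]), array([129.2,  67.8]), 21.6)
[   43   205   144   107 10243] 0.04 (array([ 434.4, -182.4]), array([139.1,  99.3]), -76.4)
t 46.17 pos [ 0.5882 -0.2808  0.2122] R [[0.931, 0.364, 0.0], [0.364, -0.931, -0.0], [0.0, 0.0, -1.0]] F [ 0.1 -0.4 -0.2] op 0.0857 q [-0.56  0.13  1.57 -0.    1.45  0.64]
y yaw -68.65 units tool xy [ 0.048 -0.03 ] turn units tool z -0.007 z 0.2122170873927862
```

drive_tool --steps '[{"translation": [0.035, 0.01, 1], "angular": [0, 0, 0], "gripper": 1}, {"translation": [0, 0, 1], "angular": [0, 0, 0], "gripper": 1}, {"translation": [0, 0, 1], "angular": [0, 0, 0], "gripper": 1}, {"translation": [0, 0, 1], "angular": [0, 0, 0], "gripper": 1}, {"translation": [0, 0, 0.8], "angular": [0, 0, 0], "gripper": 1}, {"translation": [0, 0, 0.43], "angular": [0, 0, 0], "gripper": 1}, {"translation": [0, 0, 0], "angular": [0, 0, 0], "gripper": 0}, {"translation": [0, 0, 0], "angular": [0, 0, 0], "gripper": 0}]' --force 60

```text
t: 47.18
tool_pos: [0.5912, -0.2806, 0.0045]
tool_rot: [3.086, 0.581, 0.003]
contact_force: [-0.0, -0.4, -1.7]
opening: 0.0644
grip_force: 70.5
```

drive_tool --steps '[{"translation": [0, 0, 0], "angular": [0, 0, 0], "gripper": 0}, {"translation": [0, 0, 0], "angular": [0, 0, 0], "gripper": 0}, {"translation": [0, 0, -0.5], "angular": [0, 0, 0], "gripper": 0}, {"translation": [0, 0, -1], "angular": [0, 0, 0], "gripper": 0}, {"translation": [0, 0, -1], "angular": [0, 0, 0], "gripper": 0}, {"translation": [0, 0, -1], "angular": [0, 0, 0], "gripper": 0}, {"translation": [0, 0, -1], "angular": [0, 0, 0], "gripper": 0}, {"translation": [0, 0, -1], "angular": [0, 0, 0], "gripper": 0}]'

```text
t: 48.18
tool_pos: [0.5901, -0.2797, 0.2259]
tool_rot: [3.086, 0.581, 0.002]
contact_force: [1.0, 0.2, -2.5]
opening: 0.0643
grip_force: 70.4
```

Run:
```python
from h import *
go(.592,.0415,-1)
```

```text
t 48.17 pos [ 0.5901 -0.2797  0.2259] R [[0.932, 0.363, 0.002], [0.363, -0.932, -0.001], [0.001, 0.002, -1.0]] F [ 1.   0.2 -2.5] op 0.0643 q [-0.56  0.12  1.55 -0.    1.47  0.64]
y yaw -68.69 units tool xy [ 2.963 -7.463] turn units tool z -8.462 z 0.22586256726746182
```

drive_tool --steps '[{"translation": [0.329, -0.829, 0], "angular": [0, 0, 0], "gripper": 0}, {"translation": [0.329, -0.829, 0], "angular": [0, 0, 0], "gripper": 0}, {"translation": [0.329, -0.829, 0], "angular": [0, 0, 0], "gripper": 0}, {"translation": [0.329, -0.829, 0], "angular": [0, 0, 0], "gripper": 0}, {"translation": [0.329, -0.829, 0], "angular": [0, 0, 0], "gripper": 0}, {"translation": [0.329, -0.829, 0], "angular": [0, 0, 0], "gripper": 0}, {"translation": [0.329, -0.829, 0], "angular": [0, 0, 0], "gripper": 0}, {"translation": [0.329, -0.829, 0], "angular": [0, 0, 0], "gripper": 0}]'

```text
t: 49.18
tool_pos: [0.5918, 0.0068, 0.2245]
tool_rot: [3.087, 0.581, 0.003]
contact_force: [0.2, -0.2, -2.2]
opening: 0.0648
grip_force: 70.4
```

drive_tool --steps '[{"translation": [0.329, -0.829, 0], "angular": [0, 0, 0], "gripper": 0}, {"translation": [0, 0, 0], "angular": [0, 0, -0.94], "gripper": 0}, {"translation": [0, 0, 0], "angular": [0, 0, -0.94], "gripper": 0}, {"translation": [0, 0, 0], "angular": [0, 0, -0.94], "gripper": 0}, {"translation": [0, 0, 0], "angular": [0, 0, -0.94], "gripper": 0}, {"translation": [0, 0, 0], "angular": [0, 0, -0.94], "gripper": 0}, {"translation": [0, 0, 0], "angular": [0, 0, -0.94], "gripper": 0}, {"translation": [0, 0, 0], "angular": [0, 0, -0.94], "gripper": 0}]'

```text
t: 50.18
tool_pos: [0.5921, 0.0414, 0.2244]
tool_rot: [2.505, 1.894, 0.002]
contact_force: [-0.1, -0.2, -2.7]
opening: 0.065
grip_force: 70.4
```

drive_tool --steps '[{"translation": [0, 0, 0], "angular": [0, 0, -0.94], "gripper": 0}, {"translation": [0, 0, 0], "angular": [0, 0, -0.94], "gripper": 0}, {"translation": [0, 0, 0], "angular": [0, 0, 0], "gripper": 0}]'

```text
t: 50.55
tool_pos: [0.5921, 0.0414, 0.2242]
tool_rot: [2.242, 2.199, 0.002]
contact_force: [0.2, 0.5, -1.7]
opening: 0.0647
grip_force: 70.4
```

Run:
```python
from h import *
go(.592,.0415,-1)
z=ctrl.get_obs()['tool_pos'][2]; held(z+.018,z+.032)
```

```text
t 50.55 pos [0.5921 0.0414 0.2242] R [[0.019, 1.0, 0.002], [1.0, -0.019, -0.0], [-0.0, 0.002, -1.0]] F [ 0.2  0.5 -1.7] op 0.0647 q [-0.06 -0.02  1.7   0.    1.46 -0.04]
y yaw -1.11 units tool xy [ 0.003 -0.003] turn units tool z -0.013 z 0.2241539982041619
held wrist 38197 [ 0.556 -0.004  0.244] [0.626 0.105 0.254] (array([590.8,  51. ]), array([108. ,  68.6]), 88.5)
held scene 450 [ 0.554 -0.022  0.242] [0.63  0.107 0.256] (array([591.4,  42.6]), array([129.2,  75. ]), 89.2)
```

drive_tool --steps '[{"translation": [0, 0, 0.5], "angular": [0, 0, 0], "gripper": 0}, {"translation": [0, 0, 0.7], "angular": [0, 0, 0], "gripper": 0}, {"translation": [0, 0, 0.45], "angular": [0, 0, 0], "gripper": 0}, {"translation": [0, 0, 0.15], "angular": [0, 0, 0], "gripper": 0}, {"translation": [0, 0, 0.06], "angular": [0, 0, 0], "gripper": 0}, {"translation": [0, 0, 0], "angular": [0, 0, 0], "gripper": 0}]'

```text
t: 51.4
tool_pos: [0.5927, 0.0413, 0.1492]
tool_rot: [2.24, 2.201, 0.002]
contact_force: [0.2, -0.7, -2.3]
opening: 0.0646
grip_force: 70.5
```

drive_tool --steps '[{"translation": [0, 0, 0.05], "angular": [0, 0, 0], "gripper": 0}, {"translation": [0, 0, 0.03], "angular": [0, 0, 0], "gripper": 0}, {"translation": [0, 0, 0.03], "angular": [0, 0, 0], "gripper": 0}, {"translation": [0, 0, 0], "angular": [0, 0, 0], "gripper": 0}]'

```text
t: 51.9
tool_pos: [0.5919, 0.0413, 0.1438]
tool_rot: [-2.241, -2.201, 0.0]
contact_force: [-0.4, 0.8, -3.6]
opening: 0.0651
grip_force: 70.5
```

drive_tool --steps '[{"translation": [0, 0, 0.025], "angular": [0, 0, 0], "gripper": 0}, {"translation": [0, 0, 0.02], "angular": [0, 0, 0], "gripper": 0}, {"translation": [0, 0, 0], "angular": [0, 0, 0], "gripper": 0}]'

```text
t: 52.28
tool_pos: [0.5922, 0.0413, 0.1429]
tool_rot: [2.241, 2.201, 0.0]
contact_force: [-3.4, -0.9, 2.9]
opening: 0.0646
grip_force: 71.0
```

drive_tool --steps '[{"translation": [0, 0, 0.01], "angular": [0, 0, 0], "gripper": 0}, {"translation": [0, 0, 0], "angular": [0, 0, 0], "gripper": 0}]'

```text
t: 52.52
tool_pos: [0.5922, 0.0413, 0.1429]
tool_rot: [2.241, 2.201, 0.0]
contact_force: [-2.9, -0.0, 5.0]
opening: 0.0648
grip_force: 71.4
```

drive_tool --steps '[{"translation": [0, 0, -0.02], "angular": [0, 0, 0], "gripper": 0}, {"translation": [0, 0, 0], "angular": [0, 0, 0], "gripper": 0.93}, {"translation": [0, 0, 0], "angular": [0, 0, 0], "gripper": 0.93}, {"translation": [0, 0, 0], "angular": [0, 0, 0], "gripper": 0.93}, {"translation": [0, 0, -0.5], "angular": [0, 0, 0], "gripper": 1}, {"translation": [0, 0, -1], "angular": [0, 0, 0], "gripper": 1}, {"translation": [0, 0, -1], "angular": [0, 0, 0], "gripper": 1}, {"translation": [0, 0, -0.5], "angular": [0, 0, 0], "gripper": 1}]'

```text
t: 53.52
tool_pos: [0.5934, 0.0413, 0.2671]
tool_rot: [2.238, 2.198, 0.006]
contact_force: [-0.5, -0.6, -0.6]
opening: 0.0855
grip_force: 0.0
```

drive_tool --steps '[{"translation": [0.9, 0, 0], "angular": [0, 0, 0], "gripper": 0}, {"translation": [0.9, 0, 0], "angular": [0, 0, 0], "gripper": 0}, {"translation": [0.9, 0, 0], "angular": [0, 0, 0], "gripper": 0}, {"translation": [0, 0, 0], "angular": [0, 0, 0], "gripper": 0}]'

```text
t: 54.02
tool_pos: [0.5935, 0.1512, 0.2622]
tool_rot: [-2.237, -2.205, 0.001]
contact_force: [0.1, -0.9, -1.2]
opening: 0.0125
grip_force: 0.0
```

Run:
```python
from h import *
wtins()
d=im('scene','s3.png'); go(.434,-.19,13.6)
```

```text
[ 211  197   88  173 7419] 0.1703 (array([588. ,  48.4]), array([116.4,  67.3]), 85.8)
red front p -5.02800816706472 542.7701095961733 44.900898798784866 84.19381571431117 ymax 142.21469574561934
t 54.12 pos [0.5938 0.1492 0.2622] R [[0.017, 1.0, -0.001], [1.0, -0.017, -0.001], [-0.001, -0.001, -1.0]] F [0.7 0.3 0.2] op 0.0003 q [ 0.13  0.01  1.61 -0.    1.53  0.14]
y yaw -0.99 units tool xy [-8.549 -3.848] turn units tool z -1.823 z 0.26224905637220086
```

View pics/s3.png

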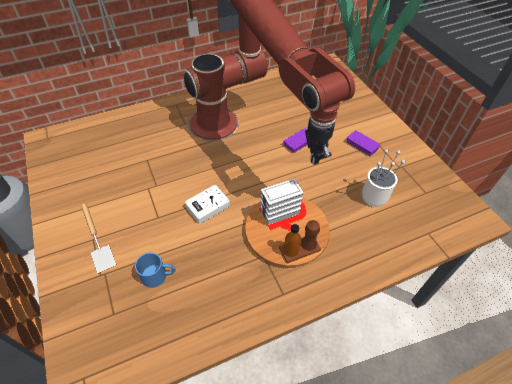

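The picture shows the four-tin column standing on the trivet at (282,203). Now I go over the timer.

drive_tool --steps '[{"translation": [-0.855, -0.385, 0], "angular": [0, 0, 0], "gripper": 0}, {"translation": [-0.855, -0.385, 0], "angular": [0, 0, 0], "gripper": 0}, {"translation": [-0.855, -0.385, 0], "angular": [0, 0, 0], "gripper": 0}, {"translation": [-0.855, -0.385, 0], "angular": [0, 0, 0], "gripper": 0}, {"translation": [-0.855, -0.385, 0], "angular": [0, 0, 0], "gripper": 0}, {"translation": [-0.855, -0.385, 0], "angular": [0, 0, 0], "gripper": 0}, {"translation": [-0.855, -0.385, 0], "angular": [0, 0, 0], "gripper": 0}, {"translation": [-0.855, -0.385, 0], "angular": [0, 0, 0], "gripper": 0}]'

```text
t: 55.12
tool_pos: [0.4648, -0.1241, 0.2626]
tool_rot: [2.243, 2.199, -0.0]
contact_force: [-0.3, -0.5, 0.9]
opening: -0.0002
grip_force: 0.0
```

drive_tool --steps '[{"translation": [-0.855, -0.385, 0], "angular": [0, 0, 0], "gripper": 0}, {"translation": [-0.855, -0.385, 0], "angular": [0, 0, 0], "gripper": 0}, {"translation": [0, 0, 0], "angular": [0, 0, -0.91], "gripper": 0}, {"translation": [0, 0, 0], "angular": [0, 0, -0.91], "gripper": 0}, {"translation": [0, 0, 0], "angular": [0, 0, 0], "gripper": 0}]'

```text
t: 55.75
tool_pos: [0.4333, -0.1907, 0.2625]
tool_rot: [-1.948, -2.465, 0.0]
contact_force: [0.1, -0.5, 0.2]
opening: 0.0001
grip_force: 0.0
```

```bash
cat >> h.py <<'E'
def timer(save):
    d=im('wrist',save); W=cloud(d); hsv=cv2.cvtColor(d['color'],cv2.COLOR_RGB2HSV)
    m=((hsv[...,1]<50)&(hsv[...,2]>120)&(abs(W[...,2]-.04)<.008)&(np.hypot(W[...,0]-.434,W[...,1]+.18)<.12)).astype(np.uint8)
    P=W[m>0]; c,s,a=rectW(P); print('case',c,s,a)
    if a<0: a+=180
    ax=np.radians(a-90); X=np.array([np.cos(ax),np.sin(ax)]); Y=np.array([-X[1],X[0]]); c=c/1000
    wt=c-.043*Y; dc=c+.02*Y; print('yaw',np.degrees(ax),'wheel top',wt.round(4),'dial',dc.round(4))
    # dark pixels in dial
    v,u=np.mgrid[:384,:512]; pts=np.stack([ray(d,a_,b_,.043)[:2] for a_,b_ in zip(u.ravel()[::1],v.ravel()[::1])]) if False else None
    r=np.einsum('ij,hwi->hwj',d['R'],np.stack([(u-d['cx'])/d['fx'],(v-d['cy'])/d['fy'],np.ones(u.shape)],-1)); C=-d['R'].T@d['t']
    G=C+r*((.043-C[2])/r[...,2])[...,None]
    q=G[...,:2]-dc; lx=q@X; ly=q@Y; dk=(hsv[...,2]<90)
    rr=np.hypot(lx,ly); th=np.degrees(np.arctan2(-ly,lx))%360
    print('dark radial hist',[(k,int((dk&(rr>=k/1e3)&(rr<(k+3)/1e3)).sum())) for k in range(0,51,3)])
    for lo,hi in((.006,.012),(.012,.018),(.018,.024),(.024,.03)):
        t=th[dk&(rr>lo)&(rr<hi)]; h=np.bincount((t//5).astype(int),minlength=72) if len(t) else np.zeros(72,int); print(lo,{int(i*5):int(h[i]) for i in np.nonzero(h)[0]})
    return d,dk,lx,ly
E
python3 - <<'E'
from h import *
st();timer('t1.png')
E
```

```text
t 55.75 pos [ 0.4333 -0.1907  0.2625] R [[-0.231, 0.973, -0.0], [0.973, 0.231, -0.0], [-0.0, -0.0, -1.0]] F [ 0.1 -0.5  0.2] op 0.0001 q [-0.57 -0.34  1.91 -0.    1.57 -0.8 ]
case [ 433.8 -181.4] [138.4  99.5] -76.2
yaw 13.799999999999997 wheel top [ 0.4441 -0.2232] dial [ 0.429 -0.162]
dark radial hist [(0, 26), (3, 80), (6, 37), (9, 12), (12, 11), (15, 11), (18, 12), (21, 10), (24, 13), (27, 22), (30, 30), (33, 47), (36, 59), (39, 23), (42, 0), (45, 0), (48, 0)]
0.006 {0: 1, 10: 1, 15: 3, 20: 4, 25: 5, 30: 4, 35: 4, 40: 2, 45: 1, 50: 1, 60: 1, 70: 1, 80: 1, 90: 1, 95: 1, 105: 1, 115: 2, 125: 1, 130: 1, 135: 1, 145: 1, 150: 1, 155: 1, 165: 1, 175: 1, 185: 1, 195: 1, 200: 1, 215: 1, 240: 1, 250: 1, 285: 1}
0.012 {20: 7, 25: 6, 30: 7, 35: 2}
0.018 {20: 5, 25: 10, 30: 7}
0.024 {0: 6, 20: 5, 25: 13, 30: 5, 265: 1, 270: 1, 355: 4}
```

View pics/t1.png

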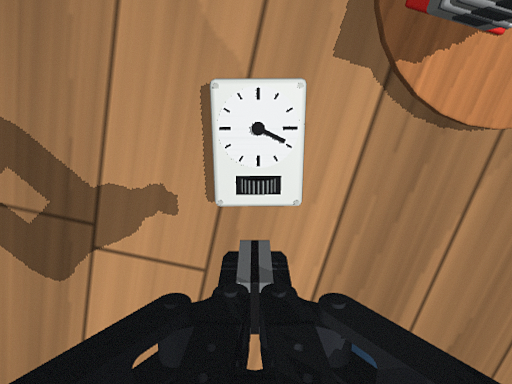

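The timer dial at (258,128) has its pointer at about 27° clockwise, roughly 4.5 min; the wheel is at (258,185). I need about 93° more of pointer, which is about 117 mm of rim travel, so I'll make several strokes.

drive_tool --steps '[{"translation": [-0.855, -0.226, 0.9], "angular": [0, 0, 0], "gripper": 0}, {"translation": [0, 0, 1], "angular": [0, 0, 0], "gripper": 0}, {"translation": [0, 0, 1], "angular": [0, 0, 0], "gripper": 0}, {"translation": [0, 0, 1], "angular": [0, 0, 0], "gripper": 0}, {"translation": [0, 0, 1], "angular": [0, 0, 0], "gripper": 0}, {"translation": [0, 0, 0.36], "angular": [0, 0, 0], "gripper": 0}, {"translation": [0, 0, 0.1], "angular": [0, 0, 0], "gripper": 0}, {"translation": [0, 0, 0], "angular": [0, 0, 0], "gripper": 0}]'

```text
t: 56.8
tool_pos: [0.4341, -0.226, 0.0495]
tool_rot: [1.943, 2.465, 0.0]
contact_force: [-0.1, -0.1, 1.2]
opening: 0.0001
grip_force: 0.0
```

drive_tool --steps '[{"translation": [0, 0, 0.05], "angular": [0, 0, 0], "gripper": 0}, {"translation": [0, 0, 0], "angular": [0, 0, 0], "gripper": 0}]'

```text
t: 57.05
tool_pos: [0.4346, -0.2264, 0.0483]
tool_rot: [1.942, 2.464, 0.0]
contact_force: [-0.9, 0.2, 4.7]
opening: 0.0
grip_force: 2.4
```

drive_tool --steps '[{"translation": [0, 0.14, 0.01], "angular": [0, 0, 0], "gripper": 0}, {"translation": [0, 0.14, 0], "angular": [0, 0, 0], "gripper": 0}]'

```text
t: 57.3
tool_pos: [0.4459, -0.2237, 0.0488]
tool_rot: [1.942, 2.464, 0.001]
contact_force: [-2.5, 2.3, 10.5]
opening: -0.0002
grip_force: 5.5
```

drive_tool --steps '[{"translation": [0, 0.14, 0], "angular": [0, 0, 0], "gripper": 0}, {"translation": [0, 0.14, 0], "angular": [0, 0, 0], "gripper": 0}, {"translation": [0, 0, 0], "angular": [0, 0, 0], "gripper": 0}]'

```text
t: 57.68
tool_pos: [0.4571, -0.221, 0.048]
tool_rot: [1.941, 2.464, 0.001]
contact_force: [1.0, 1.2, 6.8]
opening: 0.0004
grip_force: 3.3
```

drive_tool --steps '[{"translation": [0, 0, -0.3], "angular": [0, 0, 0], "gripper": 0}, {"translation": [0, 0, -0.7], "angular": [0, 0, 0], "gripper": 0}, {"translation": [0, -0.56, 0], "angular": [0, 0, 0], "gripper": 0}, {"translation": [0, 0, 0], "angular": [0, 0, 0], "gripper": 0}]'

```text
t: 58.18
tool_pos: [0.4324, -0.2253, 0.086]
tool_rot: [1.946, 2.466, -0.0]
contact_force: [-0.4, 0.9, -0.5]
opening: -0.0001
grip_force: 0.0
```

```bash
cat >> h.py <<'E'
def ptr(n='top',save=None):
    c=np.array([.4338,-.1814]); ax=np.radians(13.7); X=np.array([np.cos(ax),np.sin(ax)]); Y=np.array([-X[1],X[0]]); dc=c+.02*Y
    d=im(n,save); hsv=cv2.cvtColor(d['color'],cv2.COLOR_RGB2HSV); v,u=np.mgrid[:384,:512]
    r=np.einsum('ij,hwi->hwj',d['R'],np.stack([(u-d['cx'])/d['fx'],(v-d['cy'])/d['fy'],np.ones(u.shape)],-1)); C=-d['R'].T@d['t']
    G=C+r*((.043-C[2])/r[...,2])[...,None]; q=G[...,:2]-dc; lx=q@X; ly=q@Y; rr=np.hypot(lx,ly)
    w=np.clip(150-hsv[...,2].astype(float),0,None)
    h=(w>0)&(rr<.011); hx,hy=(lx[h]*w[h]).sum()/w[h].sum(),(ly[h]*w[h]).sum()/w[h].sum()
    k=(w>0)&(rr>.011)&(rr<.023); a=np.arctan2(-(ly[k]),lx[k]); ang=np.degrees(np.angle((w[k]*np.exp(1j*a)).sum()))
    print(n,'pointer deg',round(ang%360,1),'n',int(k.sum()),'hub',round(hx*1e3,1),round(hy*1e3,1))
E
python3 - <<'E'
from h import *
o=st(); ptr('wrist'); ptr('top'); ptr('scene')
E
```

```text
t 58.17 pos [ 0.4324 -0.2253  0.086 ] R [[-0.233, 0.973, 0.0], [0.973, 0.233, -0.0], [-0.0, 0.0, -1.0]] F [-0.4  0.9 -0.5] op -0.0001 q [-0.63 -0.14  2.06 -0.    1.23 -0.87]
wrist pointer deg 46.5 n 257 hub 0.4 -1.0
top pointer deg 0.0 n 0 hub 0.2 0.4
scene pointer deg 43.4 n 2 hub 1.1 -0.6
```

drive_tool --steps '[{"translation": [0, 0, 0.8], "angular": [0, 0, 0], "gripper": 0}, {"translation": [0, 0, 0.2], "angular": [0, 0, 0], "gripper": 0}, {"translation": [0, 0.14, 0], "angular": [0, 0, 0], "gripper": 0}, {"translation": [0, 0.14, 0], "angular": [0, 0, 0], "gripper": 0}, {"translation": [0, 0.14, 0], "angular": [0, 0, 0], "gripper": 0}, {"translation": [0, 0.14, 0], "angular": [0, 0, 0], "gripper": 0}, {"translation": [0, 0, -1], "angular": [0, 0, 0], "gripper": 0}, {"translation": [0, -0.56, 0], "angular": [0, 0, 0], "gripper": 0}]'

```text
t: 59.32
tool_pos: [0.4361, -0.2265, 0.0895]
tool_rot: [1.938, 2.465, 0.001]
contact_force: [-0.7, -0.0, -0.0]
opening: -0.0
grip_force: 0.0
```

drive_tool --steps '[{"translation": [0, 0, 0.8], "angular": [0, 0, 0], "gripper": 0}, {"translation": [0, 0, 0.2], "angular": [0, 0, 0], "gripper": 0}, {"translation": [0, 0.14, 0], "angular": [0, 0, 0], "gripper": 0}, {"translation": [0, 0.14, 0], "angular": [0, 0, 0], "gripper": 0}, {"translation": [0, 0.14, 0], "angular": [0, 0, 0], "gripper": 0}, {"translation": [0, 0.14, 0], "angular": [0, 0, 0], "gripper": 0}, {"translation": [0, 0, -1], "angular": [0, 0, 0], "gripper": 0}, {"translation": [0, -0.56, 0], "angular": [0, 0, 0], "gripper": 0}]'

```text
t: 60.32
tool_pos: [0.436, -0.2264, 0.0896]
tool_rot: [1.938, 2.465, 0.001]
contact_force: [-0.4, 0.4, -0.3]
opening: 0.0001
grip_force: 0.0
```

Run:
```python
from h import *
o=st(); ptr('wrist')
```

```text
t 60.33 pos [ 0.436  -0.2264  0.0896] R [[-0.236, 0.972, 0.005], [0.972, 0.236, -0.003], [-0.005, 0.004, -1.0]] F [-0.4  0.4 -0.3] op 0.0001 q [-0.63 -0.14  2.05  0.    1.23 -0.87]
wrist pointer deg 86.0 n 261 hub -0.1 -1.2
```

drive_tool --steps '[{"translation": [0, 0, 0.8], "angular": [0, 0, 0], "gripper": 0}, {"translation": [0, 0, 0.2], "angular": [0, 0, 0], "gripper": 0}, {"translation": [0, 0.14, 0], "angular": [0, 0, 0], "gripper": 0}, {"translation": [0, 0.14, 0], "angular": [0, 0, 0], "gripper": 0}, {"translation": [0, 0.14, 0], "angular": [0, 0, 0], "gripper": 0}, {"translation": [0, 0.14, 0], "angular": [0, 0, 0], "gripper": 0}, {"translation": [0, 0, -1], "angular": [0, 0, 0], "gripper": 0}, {"translation": [0, -0.56, 0], "angular": [0, 0, 0], "gripper": 0}]'

```text
t: 61.38
tool_pos: [0.4359, -0.2263, 0.0893]
tool_rot: [1.938, 2.465, 0.001]
contact_force: [-0.3, 0.2, 0.1]
opening: -0.0002
grip_force: 0.0
```

Run:
```python
from h import *
o=st(); ptr('wrist','t2.png')
x=cv2.imread('pics/t2.png'); cv2.imwrite('pics/t2c.png',cv2.resize(x[0:260,130:390],(600,600),interpolation=cv2.INTER_CUBIC))
```

```text
t 61.38 pos [ 0.4359 -0.2263  0.0893] R [[-0.236, 0.972, 0.005], [0.972, 0.236, -0.003], [-0.004, 0.004, -1.0]] F [-0.3  0.2  0.1] op -0.0002 q [-0.63 -0.14  2.05  0.    1.23 -0.87]
wrist pointer deg 105.7 n 258 hub -0.4 -1.2
```

View pics/t2c.png

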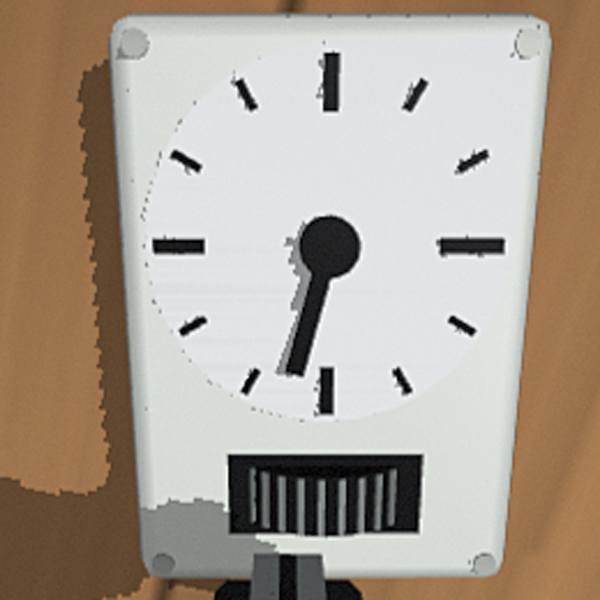

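The crop shows the pointer between the 15-minute tick at (327,391) and the 20-minute tick at (250,381), at about 104.5°. It needs about 15.5° more.

drive_tool --steps '[{"translation": [0, 0, 0.8], "angular": [0, 0, 0], "gripper": 0}, {"translation": [0, 0, 0.2], "angular": [0, 0, 0], "gripper": 0}, {"translation": [0, 0.11, 0], "angular": [0, 0, 0], "gripper": 0}, {"translation": [0, 0.11, 0], "angular": [0, 0, 0], "gripper": 0}, {"translation": [0, 0.11, 0], "angular": [0, 0, 0], "gripper": 0}, {"translation": [0, 0.1, 0], "angular": [0, 0, 0], "gripper": 0}, {"translation": [0, 0, -1], "angular": [0, 0, 0], "gripper": 0}, {"translation": [0, -0.43, 0], "angular": [0, 0, 0], "gripper": 0}]'

```text
t: 62.42
tool_pos: [0.4355, -0.2263, 0.089]
tool_rot: [1.939, 2.465, 0.001]
contact_force: [0.9, -0.9, 0.9]
opening: -0.0005
grip_force: 0.0
```

```bash
sed -i "s/a=np.arctan2(-(ly\[k\]),lx\[k\])/a=np.arctan2(-(ly[k]-hy),lx[k]-hx)/" h.py
python3 - <<'E'
from h import *
o=st(); ptr('wrist','t3.png')
x=cv2.imread('pics/t3.png'); cv2.imwrite('pics/t3c.png',cv2.resize(x[0:260,130:390],(600,600),interpolation=cv2.INTER_CUBIC))
E
```

```text
t 62.42 pos [ 0.4355 -0.2263  0.089 ] R [[-0.236, 0.972, 0.004], [0.972, 0.236, -0.003], [-0.004, 0.004, -1.0]] F [ 0.9 -0.9  0.9] op -0.0005 q [-0.63 -0.14  2.05  0.    1.23 -0.87]
wrist pointer deg 121.2 n 246 hub -0.6 -1.1
```

View pics/t3c.png

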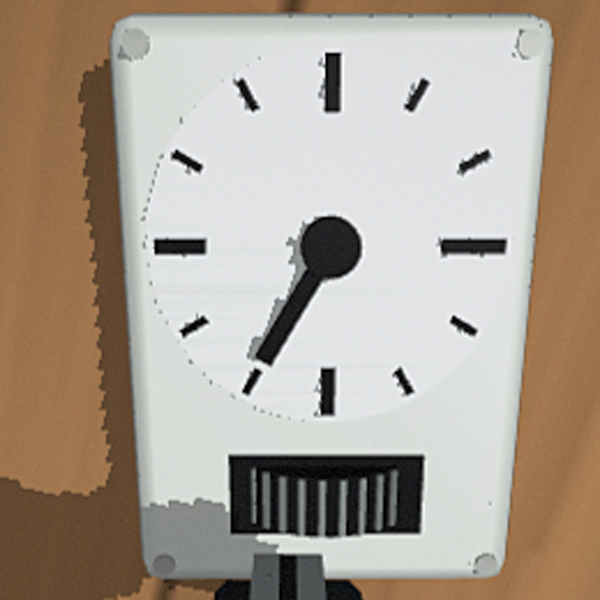

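The pointer lines up with the 20-minute tick. I retract upward and do a final check.

drive_tool --steps '[{"translation": [0, 0, -1], "angular": [0, 0, 0], "gripper": 0}, {"translation": [0, 0, -1], "angular": [0, 0, 0], "gripper": 0}, {"translation": [0, 0, -1], "angular": [0, 0, 0], "gripper": 0}, {"translation": [0, 0, -1], "angular": [0, 0, 0], "gripper": 0}, {"translation": [0, 0, 0], "angular": [0, 0, 0], "gripper": 0}]'

```text
t: 63.1
tool_pos: [0.4341, -0.226, 0.2483]
tool_rot: [1.942, 2.464, 0.0]
contact_force: [0.0, 0.6, -1.0]
opening: -0.0
grip_force: 0.0
```

Run:
```python
from h import *
ptr('wrist'); 
for n in('top','scene'):
    d=im(n,n+'_end.png'); W=cloud(d)
    for a,b in((.06,.085),(.085,.108),(.112,.138),(.15,.18)):
        hsv=cv2.cvtColor(d['color'],cv2.COLOR_RGB2HSV)
        P=W[(W[...,2]>a)&(W[...,2]<b)&(hsv[...,1]<60)&(np.hypot(W[...,0]-.59,W[...,1]-.042)<.09)]
        if len(P)>15: print(n,a,rectW(P),P[:,:2].min(0).round(3),P[:,:2].max(0).round(3))
```

```text
wrist pointer deg 121.1 n 66 hub -0.8 -1.2
top 0.15 (array([590.4,  43.1]), array([125.4,  69. ]), -89.9) [ 0.556 -0.02 ] [0.625 0.106]
scene 0.06 (array([619.7,  30. ]), array([137.2,  56.2]), 63.4) [ 0.564 -0.023] [0.629 0.102]
scene 0.085 (array([619. ,  28.4]), array([135.5,  56.9]), 62.7) [ 0.563 -0.023] [0.629 0.101]
scene 0.112 (array([617.9,  30.8]), array([139.8,  56.6]), 62.9) [ 0.561 -0.023] [0.63  0.105]
scene 0.15 (array([593.5,  41.2]), array([129.5,  73.3]), 88.3) [ 0.556 -0.024] [0.63  0.106]
```

View pics/top_end.png

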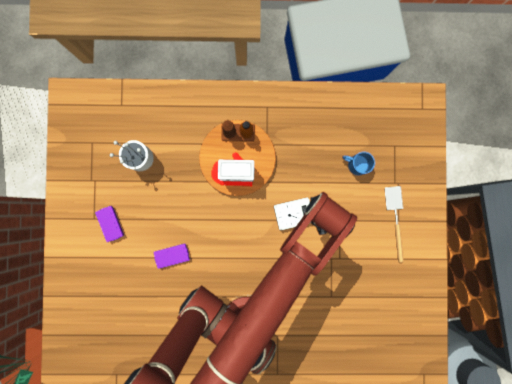

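The column is square on the trivet at (236,170), the platter faces front, the bystanders are unmoved and the timer is at 20. I hand it in.

```bash
python3 -c "
from station import ctrl
print(ctrl.finish_job())"
```

```text
the job is handed in; nothing more can be done
None
```

I handed the job in: the red mitt trivet faces front to within about 1°, all four tins stand in one column on it with the deep one at the bottom, and the timer reads 20 minutes; the crock, spatula and mug were not touched.

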